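# Bagel order: load the tray, tip it into the crate

## Task

Move every golden bagel from the dark wooden board onto the dark tray while the tray stands on its blue mat, leaving the chocolate bagels; they are soft, so handle them gently, with a grip of no more than 40 N. Then pick up the tray and tip it over the wooden crate so that all the golden bagels slide off its open end into the crate, and never touch a golden bagel with the fingers in or over the crate. Set the empty tray back squarely on its mat, then press the red bell button fully down and let it go, leaving the other things on the counter where they stand.

Things in the scene. Friction and masses are not known exactly. Their poses are not given: they have to be found in the camera images.
- gold1: golden mini bagel, disc with a dimple, 52 mm across (solid part 50), 26 mm high, about 35 g, lying flat, soft (a grip above 45 N crushes it; 20 N is ample); origin at the centre of its underside, z up; starts on the wooden board (4 to 6 golden bagels are present, the others are None for the whole run)
- gold2: golden mini bagel, disc with a dimple, 52 mm across (solid part 50), 26 mm high, about 35 g, lying flat, soft (a grip above 45 N crushes it; 20 N is ample); origin at the centre of its underside, z up; starts on the wooden board (4 to 6 golden bagels are present, the others are None for the whole run)
- gold3: golden mini bagel, disc with a dimple, 52 mm across (solid part 50), 26 mm high, about 35 g, lying flat, soft (a grip above 45 N crushes it; 20 N is ample); origin at the centre of its underside, z up; starts on the wooden board (4 to 6 golden bagels are present, the others are None for the whole run)
- gold4: golden mini bagel, disc with a dimple, 52 mm across (solid part 50), 26 mm high, about 35 g, lying flat, soft (a grip above 45 N crushes it; 20 N is ample); origin at the centre of its underside, z up; starts on the wooden board (4 to 6 golden bagels are present, the others are None for the whole run)
- gold5: golden mini bagel, disc with a dimple, 52 mm across (solid part 50), 26 mm high, about 35 g, lying flat, soft (a grip above 45 N crushes it; 20 N is ample); origin at the centre of its underside, z up; starts on the wooden board (4 to 6 golden bagels are present, the others are None for the whole run)
- gold6: golden mini bagel, disc with a dimple, 52 mm across (solid part 50), 26 mm high, about 35 g, lying flat, soft (a grip above 45 N crushes it; 20 N is ample); origin at the centre of its underside, z up; starts on the wooden board (4 to 6 golden bagels are present, the others are None for the whole run)
- choc1: chocolate (dark brown) mini bagel, disc with a dimple, 52 mm across (solid part 50), 26 mm high, about 35 g, lying flat, soft (a grip above 45 N crushes it; 20 N is ample); origin at the centre of its underside, z up; starts among the golden ones on the board; not ordered: never goes onto the tray or into the crate
- choc2: chocolate (dark brown) mini bagel, disc with a dimple, 52 mm across (solid part 50), 26 mm high, about 35 g, lying flat, soft (a grip above 45 N crushes it; 20 N is ample); origin at the centre of its underside, z up; starts among the golden ones on the board; not ordered: never goes onto the tray or into the crate
- choc3: chocolate (dark brown) mini bagel, disc with a dimple, 52 mm across (solid part 50), 26 mm high, about 35 g, lying flat, soft (a grip above 45 N crushes it; 20 N is ample); origin at the centre of its underside, z up; starts among the golden ones on the board; not ordered: never goes onto the tray or into the crate
- board: dark wooden serving board under the bagels, 240 x 240 x 12 mm, fixed; origin at the centre of its underside. Bagels start at least 25 mm apart
- mat: blue fabric mat, 260 (x) x 230 (y) x 3 mm, fixed; origin at the centre of its underside. The tray starts on it with the same heading (x along x)
- tray: loose dark steel tray with a bright rim, 230 mm long (x) x 200 mm wide (y), about 0.36 kg; origin at the centre of its underside. Floor 4 mm thick; side walls and rear (-x) wall 5 mm thick and 18 mm high; the front (+x) end is open, without a wall, so pieces slide off there. Bagels begin to slide at a tip of roughly 13 to 20 degrees
- tray_handle (a point): middle of the top edge of the tray's upright light-wood handle block at its rear end, at (-100, 0, 68) mm in the tray frame; the block is 20 mm thick (tray x), 90 mm long (tray y), and rises from the tray floor to 68 mm
- tray_lip (a point): middle of the tray's open front edge, at (115, 0, 4) mm in the tray frame
- crate: open wooden crate, 240 x 240 mm outside, 65 mm high, walls and floor 8 mm, fixed to the counter; origin at the centre of its underside, lies beyond the tray's open end
- bell_top (a point): centre of the top of the red bell button (36 mm across, on a steel housing), pressed straight down
- bell (a joint): travel of the bell button: 0 up, 0.006 m fully down; sprung, about 5 N at full travel
- jam: bystander: jam jar with a brass-coloured cap, 56 mm across, 75 mm high; origin under its centre
- mug: bystander: blue mug, 76 mm across, 85 mm high, handle at its +y; origin under its centre
- syrup: bystander: amber bottle, 52 mm across, 110 mm high; origin under its centre
- spatula: bystander: spatula lying beyond the crate
- sauce_dish: bystander: white dish, 80 mm across, 30 mm high
- card: bystander: blank card in a small wooden stand, 70 mm wide, 62 mm high
Not all that is in view belongs to the job. What is shaped like the gold6 but turquoise is not meant.

How it is judged:
On the way, in this order (a step that is already met when the one before it is completed fails the run):
1. every golden bagel lies on the tray, let go, with the tray standing flat on its mat (x of gold1 in the frame of tray between -0.12 and 0.12 m and y of gold1 in the frame of tray between -0.096 and 0.096 m and z of gold1 in the frame of tray between -0.005 and 0.045 m and x of gold2 in the frame of tray between -0.12 and 0.12 m and y of gold2 in the frame of tray between -0.096 and 0.096 m and z of gold2 in the frame of tray between -0.005 and 0.045 m and x of gold3 in the frame of tray between -0.12 and 0.12 m and y of gold3 in the frame of tray between -0.096 and 0.096 m and z of gold3 in the frame of tray between -0.005 and 0.045 m and x of gold4 in the frame of tray between -0.12 and 0.12 m and y of gold4 in the frame of tray between -0.096 and 0.096 m and z of gold4 in the frame of tray between -0.005 and 0.045 m and x of gold5 in the frame of tray between -0.12 and 0.12 m and y of gold5 in the frame of tray between -0.096 and 0.096 m and z of gold5 in the frame of tray between -0.005 and 0.045 m and x of gold6 in the frame of tray between -0.12 and 0.12 m and y of gold6 in the frame of tray between -0.096 and 0.096 m and z of gold6 in the frame of tray between -0.005 and 0.045 m and contact force between the fingers and gold1 below 0.5 N and contact force between the fingers and gold2 below 0.5 N and contact force between the fingers and gold3 below 0.5 N and contact force between the fingers and gold4 below 0.5 N and contact force between the fingers and gold5 below 0.5 N and contact force between the fingers and gold6 below 0.5 N and horizontal distance between tray and mat below 0.03 m and angle between tray's own z axis and vertical below 0.06 rad and height (world z) of tray below 0.012 m and angle between the x axis of tray and the x axis of mat, either way round below 0.2 rad), for 0.3 s.
2. the tray is tipped by more than 0.3 rad with its open end over the crate (angle between tray's own z axis and vertical above 0.3 rad and horizontal distance between tray_lip and crate below 0.12 m), for 0.1 s.
3. every golden bagel is in the crate (x of gold1 in the frame of crate between -0.113 and 0.113 m and y of gold1 in the frame of crate between -0.113 and 0.113 m and z of gold1 in the frame of crate between -0.005 and 0.075 m and x of gold2 in the frame of crate between -0.113 and 0.113 m and y of gold2 in the frame of crate between -0.113 and 0.113 m and z of gold2 in the frame of crate between -0.005 and 0.075 m and x of gold3 in the frame of crate between -0.113 and 0.113 m and y of gold3 in the frame of crate between -0.113 and 0.113 m and z of gold3 in the frame of crate between -0.005 and 0.075 m and x of gold4 in the frame of crate between -0.113 and 0.113 m and y of gold4 in the frame of crate between -0.113 and 0.113 m and z of gold4 in the frame of crate between -0.005 and 0.075 m and x of gold5 in the frame of crate between -0.113 and 0.113 m and y of gold5 in the frame of crate between -0.113 and 0.113 m and z of gold5 in the frame of crate between -0.005 and 0.075 m and x of gold6 in the frame of crate between -0.113 and 0.113 m and y of gold6 in the frame of crate between -0.113 and 0.113 m and z of gold6 in the frame of crate between -0.005 and 0.075 m and contact force between the fingers and gold1 below 0.5 N and contact force between the fingers and gold2 below 0.5 N and contact force between the fingers and gold3 below 0.5 N and contact force between the fingers and gold4 below 0.5 N and contact force between the fingers and gold5 below 0.5 N and contact force between the fingers and gold6 below 0.5 N), for 0.2 s.
4. the tray is back flat and squarely on its mat, let go (horizontal distance between tray and mat below 0.03 m and angle between tray's own z axis and vertical below 0.06 rad and height (world z) of tray below 0.012 m and angle between the x axis of tray and the x axis of mat, either way round below 0.2 rad and contact force between the fingers and tray below 0.5 N), for 0.2 s.
5. the bell button is pressed down by more than 4 mm (value of joint bell above 0.004 m).
At the end, for the whole second after the job is handed in: Every golden bagel rests in the crate (within 113 mm of its centre along both sides, under 75 mm above its underside); the tray rests flat on its mat (within 30 mm of its centre, 0.2 rad of its heading, tilt under 0.06 rad); the bell button is up again (x of gold1 in the frame of crate between -0.113 and 0.113 m and y of gold1 in the frame of crate between -0.113 and 0.113 m and z of gold1 in the frame of crate between -0.005 and 0.075 m and x of gold2 in the frame of crate between -0.113 and 0.113 m and y of gold2 in the frame of crate between -0.113 and 0.113 m and z of gold2 in the frame of crate between -0.005 and 0.075 m and x of gold3 in the frame of crate between -0.113 and 0.113 m and y of gold3 in the frame of crate between -0.113 and 0.113 m and z of gold3 in the frame of crate between -0.005 and 0.075 m and x of gold4 in the frame of crate between -0.113 and 0.113 m and y of gold4 in the frame of crate between -0.113 and 0.113 m and z of gold4 in the frame of crate between -0.005 and 0.075 m and x of gold5 in the frame of crate between -0.113 and 0.113 m and y of gold5 in the frame of crate between -0.113 and 0.113 m and z of gold5 in the frame of crate between -0.005 and 0.075 m and x of gold6 in the frame of crate between -0.113 and 0.113 m and y of gold6 in the frame of crate between -0.113 and 0.113 m and z of gold6 in the frame of crate between -0.005 and 0.075 m and horizontal distance between tray and mat below 0.03 m and angle between tray's own z axis and vertical below 0.06 rad and height (world z) of tray below 0.012 m and angle between the x axis of tray and the x axis of mat, either way round below 0.2 rad and linear speed of each of tray, gold1, gold2, gold3, gold4, gold5, gold6 below 0.03 m/s and value of joint bell below 0.002 m); the robot touches nothing.
It fails at once if a bagel is squeezed or pressed with more than 90 N by the two fingers added together (a grip of 45 N) (contact force between the fingers and gold1 above 90 N or contact force between the fingers and gold2 above 90 N or contact force between the fingers and gold3 above 90 N or contact force between the fingers and gold4 above 90 N or contact force between the fingers and gold5 above 90 N or contact force between the fingers and gold6 above 90 N or contact force between the fingers and choc1 above 90 N or contact force between the fingers and choc2 above 90 N or contact force between the fingers and choc3 above 90 N).
It fails at once if the fingers touch a golden bagel that is in or over the crate ((contact force between the fingers and gold1 above 0.5 N and x of gold1 in the frame of crate between -0.11 and 0.11 m and y of gold1 in the frame of crate between -0.11 and 0.11 m and z of gold1 in the frame of crate between -0.005 and 0.25 m) or (contact force between the fingers and gold2 above 0.5 N and x of gold2 in the frame of crate between -0.11 and 0.11 m and y of gold2 in the frame of crate between -0.11 and 0.11 m and z of gold2 in the frame of crate between -0.005 and 0.25 m) or (contact force between the fingers and gold3 above 0.5 N and x of gold3 in the frame of crate between -0.11 and 0.11 m and y of gold3 in the frame of crate between -0.11 and 0.11 m and z of gold3 in the frame of crate between -0.005 and 0.25 m) or (contact force between the fingers and gold4 above 0.5 N and x of gold4 in the frame of crate between -0.11 and 0.11 m and y of gold4 in the frame of crate between -0.11 and 0.11 m and z of gold4 in the frame of crate between -0.005 and 0.25 m) or (contact force between the fingers and gold5 above 0.5 N and x of gold5 in the frame of crate between -0.11 and 0.11 m and y of gold5 in the frame of crate between -0.11 and 0.11 m and z of gold5 in the frame of crate between -0.005 and 0.25 m) or (contact force between the fingers and gold6 above 0.5 N and x of gold6 in the frame of crate between -0.11 and 0.11 m and y of gold6 in the frame of crate between -0.11 and 0.11 m and z of gold6 in the frame of crate between -0.005 and 0.25 m)).
It fails at once if a chocolate bagel is put on the tray or in the crate ((x of choc1 in the frame of tray between -0.11 and 0.11 m and y of choc1 in the frame of tray between -0.09 and 0.09 m and z of choc1 in the frame of tray between -0.005 and 0.1 m) or (x of choc1 in the frame of crate between -0.11 and 0.11 m and y of choc1 in the frame of crate between -0.11 and 0.11 m and z of choc1 in the frame of crate between -0.005 and 0.1 m) or (x of choc2 in the frame of tray between -0.11 and 0.11 m and y of choc2 in the frame of tray between -0.09 and 0.09 m and z of choc2 in the frame of tray between -0.005 and 0.1 m) or (x of choc2 in the frame of crate between -0.11 and 0.11 m and y of choc2 in the frame of crate between -0.11 and 0.11 m and z of choc2 in the frame of crate between -0.005 and 0.1 m) or (x of choc3 in the frame of tray between -0.11 and 0.11 m and y of choc3 in the frame of tray between -0.09 and 0.09 m and z of choc3 in the frame of tray between -0.005 and 0.1 m) or (x of choc3 in the frame of crate between -0.11 and 0.11 m and y of choc3 in the frame of crate between -0.11 and 0.11 m and z of choc3 in the frame of crate between -0.005 and 0.1 m)).
It fails at once if a bagel falls off the counter (height (world z) of any of gold1, gold2, gold3, gold4, gold5, gold6, choc1, choc2, choc3 below -0.05 m).
It fails at once if a bystander is moved by more than 40 mm (distance of any of jam, mug, syrup, spatula, sauce_dish, card from where it was at the start of the episode above 0.04 m).
Of gold1, gold2, gold3, gold4, gold5, gold6 only 4 to 6 are there at a start; the rules pass over those that are not, and their reading is None.
At some moment in a run one of gold1, gold2, gold3, gold4, gold5, gold6 may be knocked a few centimetres aside while the robot is not near it.
It also fails if it takes over 208 s, if anything falls off the work surface, if the arm or the gripper's body presses on something with over 40 N, if the wrist force passes 120 N, or if a joint passes its speed limit or range.

## Robot

A 7-joint arm with a two-finger parallel gripper is mounted at the origin on the work surface. World frame = base frame: x ahead of the robot, y to its left, z up, the work surface at z = 0. Lengths are in m, angles in rad, forces in N, time in s.
With the tool pointing down it reaches from about 0.4 to 0.85 m from the base axis. Payload 10.4 kg.
Tool frame: the origin (TCP) lies at the very end of the fingers, on their centre line; the grasp point (between the pads) lies 19 mm behind it (manip.grip_depth is the distance from the TCP to the grasp point, in m); z points along the fingers, y is the direction in which the jaws open and shut (so a half turn about z gives the same grasp; the last joint's range is limited). The gripper opens to 85 mm and grips with 20 to 120 N. Pads are 22 mm wide; open, the fingers measure 114 mm over their backs; the gripper's body (76 mm by 85 mm) begins 54 mm behind the grasp point. The pads swing forward as they close: fully open they stand 13 mm farther back than shut.
Start: joints at [1.317, 0.332, -0.065, 1.46, 0.022, 1.35, -0.088], TCP at [0.143, -0.608, 0.231] pointing down, gripper open.
Joint ranges: [-2.6, 2.6], [-0.5, 2.12], [-1.47, 1.34], [0.16, 2.42], [-1.27, 4.41], [0.06, 2.06], [-2.6, 2.6]. Speed limits (rad/s): [2.22, 2.22, 2.79, 2.79, 3.14, 3.14, 3.14].

## Interface

Orientations are given as a unit quaternion [x, y, z, w].
In Python, from workcell import manip gives the robot as it stands.
- The arm moves only by the tool step_arm, never from a script. Its argument "motion" is a list of rows, each a list of 6 numbers: the shift along the tool's x, y, z in mm, then the turn, a rotation vector about the tool's x, y, z in degrees. A call has 1 to 20 rows; each row shifts and turns the pose as measured when the row begins, along the tool's axes as they then stand; what a row does not reach is not made up. A row lasts 1/8 s, in which the tool goes at most 62.5 mm and 10.7 degrees, less where a joint would pass 70% of its speed; a pose out of reach is approached as far as the arm can. A call with a gripper value outside its range is refused whole. "jaw" is the finger opening in mm, from 0 to 85.4, set as the call begins (left out, the last holds). The fingers move at their own pace and stop on an object; "force" is the grip in N (left out, the last holds). Time passes only in rows, so rows that do not move let the fingers close. It gives the time, the measured TCP pose, the force and the opening at its end, in the units of the state.
- manip.get_obs(): the state, without advancing time (a new reading comes with each control period).
- manip.camera(name): name is "side" or "top" or "wrist"; returns the picture (384x512x3 uint8, blue, green, red); there is no depth.
- manip.camera_info(name): a dict with "camera_matrix" (3x3 intrinsics, pixels), "R" (3x3) and "t" (3): a world point X has camera coordinates R X + t. Camera axes: x right, y down, z forward; pixel columns grow to the right and rows downward; lengths in m; the calibration is good to about 2 mm. A picture is of the moment at which its call begins: read the wrist's pose just before it. camera_info takes no time and is no camera call; for the wrist camera it gives the pose at the moment of the call.
- manip.hand_in(): hands the job in, once; it reports no verdict.
The state is a dict: "clock": time; "joint_pos": joint angles; "joint_velocities": joint speeds; "tau": joint torques, N m; "position": TCP position; "ee_rot": TCP orientation; "ft_force": force on the tool from outside, world axes, zero at the start; "torque": the same for the moment, N m; "grip_width": opening from 0.0 (shut) to 1.0 (fully open).
Only numpy, scipy, OpenCV 4.12 (cv2) and the standard library are available. Lean on these libraries where they do the work, as an engineer would, in place of code of your own. Each camera call takes 0.05 s, during which the arm holds its last target.

## Working session

There is one attempt and no reset: what is moved stays moved. The work goes in short steps, Python scripts to look and compute and a tool call to move; the robot and the scene stay as the last step left them, time stands still between calls to the robot, and variables do not carry over. Pictures are saved under pics/ and viewed, and the job is handed in when it is done.

Besides the shell and the picture viewer there is one more tool, called after ">>>" as name([rows], argument=value, ...), one row to a line, values as JSON. step_arm: Moves the arm, as the interface text tells. Its arguments: {"type":"object","properties":{"motion":{"type":"array"},"jaw":{"type":"number"},"force":{"type":"number"}},"required":["motion"]}

```bash
ls; mkdir -p pics; python3 - <<'E'
from workcell import manip
import cv2,numpy as np
o=manip.get_obs();print(o)
for n in ("side","top","wrist"):
    im=manip.camera(n);cv2.imwrite(f"pics/{n}0.png",im)
    c=manip.camera_info(n);print(n,np.round(c["camera_matrix"],1).tolist(),np.round(c["R"],3).tolist(),np.round(c["t"],3).tolist())
E
```

```text
pics
{'clock': 0.0, 'joint_pos': array([ 1.31738228,  0.33286939, -0.06472037,  1.46096855,  0.0215918 ,
        1.34990908, -0.08852274]), 'joint_velocities': array([-5.28354856e-04,  4.57900147e-05, -9.01838859e-04, -1.92040971e-03,
       -1.03910107e-03, -1.81957669e-05, -8.97153131e-05]), 'tau': array([-2.85446913e-04, -6.25446153e+01,  4.87365935e-02, -3.91603124e+01,
        1.61840947e-02,  9.99039214e-03,  1.98789098e-05]), 'position': array([ 0.14289981, -0.60804182,  0.23050454]), 'ee_rot': array([ 9.93346795e-01,  1.15159073e-01, -1.11128120e-04, -7.21014355e-04]), 'ft_force': array([-0.37711521, -0.53489699,  0.92397307]), 'torque': array([ 0.01705945,  0.00372717, -0.0200094 ]), 'grip_width': 1.003539772987562}
side [[389.7, 0.0, 257.4], [0.0, 389.7, 191.1], [0.0, 0.0, 1.0]] [[-0.989, -0.148, 0.019], [-0.107, 0.615, -0.782], [0.103, -0.775, -0.624]] [0.548, 0.085, 1.114]
top [[428.7, 0.0, 253.8], [0.0, 428.7, 190.2], [0.0, 0.0, 1.0]] [[-0.004, -1.0, 0.001], [-0.983, 0.003, -0.181], [0.181, -0.001, -0.983]] [0.03, 0.518, 1.282]
wrist [[315.8, 0.0, 255.1], [0.0, 315.8, 190.8], [0.0, 0.0, 1.0]] [[0.229, -0.973, -0.002], [-0.922, -0.218, 0.32], [-0.311, -0.072, -0.948]] [-0.623, -0.041, 0.382]
```

View pics/top0.png

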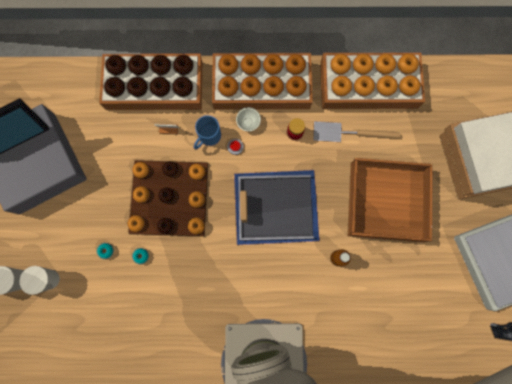

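View pics/side0.png

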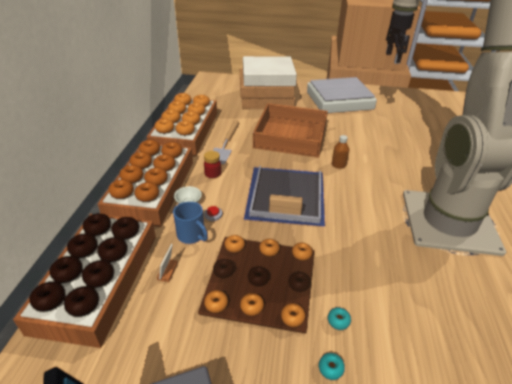

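View pics/wrist0.png

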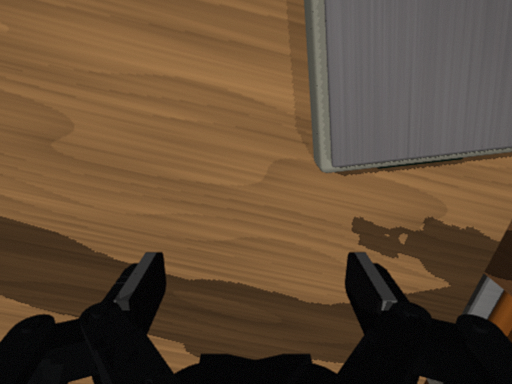

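The scene shows nine bagels on the board (top view): golden at (141,170), (141,195), (136,224), (200,171), (196,199), (198,225), and chocolate at (170,169), (168,195), (165,226). Look-alikes are the turquoise rings at (106,251) and (141,256), and the golden bagels in the back boxes at (225–410, 60–90). I choose the six golden ones on the board. The tray handle is at (243,205), with its open end facing the crate at (391,200). The bell is at (236,147). Next I measure.

```bash
cat > h.py <<'E'
import cv2,numpy as np
from workcell import manip
from scipy.spatial.transform import Rotation as Rot
def ci(n):
    c=manip.camera_info(n);return np.array(c["camera_matrix"]),np.array(c["R"]),np.array(c["t"])
def ray(c,uv):
    K,R,t=c;d=R.T@np.linalg.inv(K)@np.array([uv[0],uv[1],1.]);return -R.T@t,d/np.linalg.norm(d)
def plane(c,uv,z):
    o,d=ray(c,uv);return o+d*(z-o[2])/d[2]
def tri(c1,u1,c2,u2):
    o1,d1=ray(c1,u1);o2,d2=ray(c2,u2)
    s=np.linalg.lstsq(np.c_[d1,-d2],o2-o1,rcond=None)[0]
    a=o1+s[0]*d1;b=o2+s[1]*d2;return (a+b)/2,np.linalg.norm(a-b)*1e3
def proj(c,X):
    K,R,t=c;p=K@(R@np.array(X)+t);return p[:2]/p[2]
def mask(im,lo,hi):
    return cv2.inRange(cv2.cvtColor(im,cv2.COLOR_BGR2HSV),np.array(lo),np.array(hi))
def blobs(m,amin=30,amax=1e9):
    n,l,s,c=cv2.connectedComponentsWithStats(m)
    return [(np.round(c[i],1),s[i]) for i in range(1,n) if amin<=s[i][4]<=amax]
def tip():
    o=manip.get_obs();return o,Rot.from_quat(o["ee_rot"])
E
python3 - <<'E'
import cv2,numpy as np
t=cv2.imread('pics/top0.png');s=cv2.imread('pics/side0.png')
cv2.imwrite('pics/crop_top.png',cv2.resize(t[130:270,90:350],None,fx=3,fy=3,interpolation=2))
cv2.imwrite('pics/crop_side.png',cv2.resize(s[160:340,180:350],None,fx=3.3,fy=3.3,interpolation=2))
h=cv2.cvtColor(t,cv2.COLOR_BGR2HSV)
for p in [(141,163),(133,195),(205,199),(152,180),(170,163),(300,250),(236,147),(240,230),(243,205),(391,200)]: print(p,h[p[1],p[0]])
h=cv2.cvtColor(s,cv2.COLOR_BGR2HSV)
for p in [(234,237),(216,308),(250,290),(230,215),(284,205),(240,250)]: print(p,h[p[1],p[0]])
E
```

```text
(141, 163) [ 15 207 150]
(133, 195) [ 16 199 160]
(205, 199) [ 15 180  61]
(152, 180) [ 12 168  73]
(170, 163) [  7 191  40]
(300, 250) [ 17 124 202]
(236, 147) [  1 239 172]
(240, 230) [120  10 129]
(243, 205) [ 16 129 174]
(391, 200) [ 13 169 175]
(234, 237) [ 15 179 210]
(216, 308) [ 15 186 200]
(250, 290) [ 11 167  78]
(230, 215) [ 17 119 215]
(284, 205) [ 16 125 165]
(240, 250) [ 14 179 101]
```

View pics/crop_top.png

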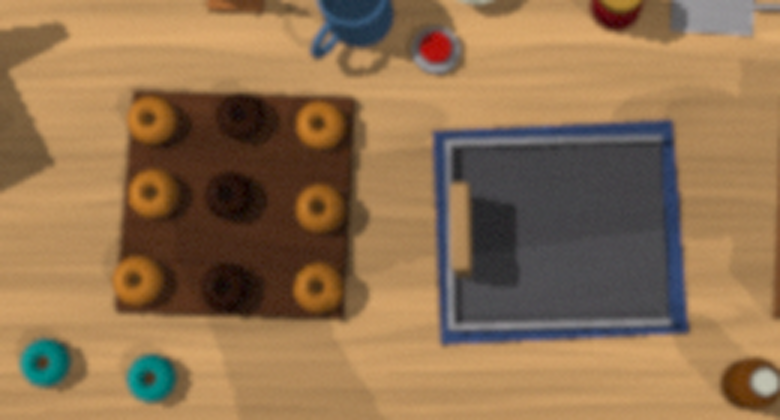

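View pics/crop_side.png

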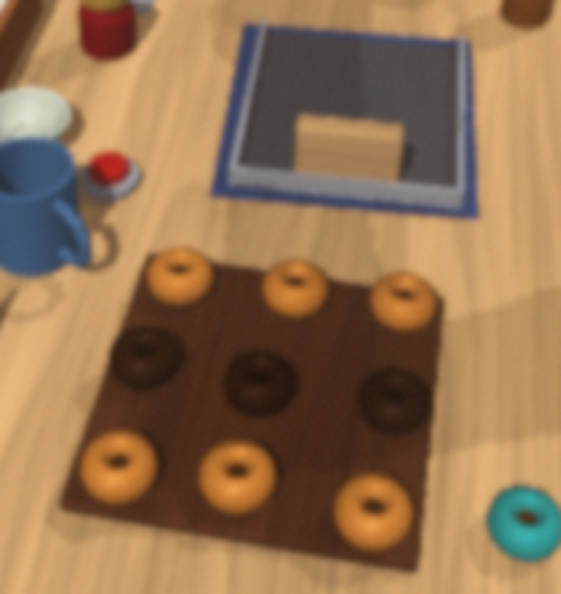

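```bash
python3 - <<'E'
from h import *
t=cv2.imread('pics/top0.png');s=cv2.imread('pics/side0.png')
ct,cs=ci('top'),ci('side')
mt=mask(t,(10,175,105),(24,255,255));mt[:150]=0;mt[245:]=0;mt[:,:125]=0;mt[:,215:]=0
ms=mask(s,(10,140,120),(24,255,255));ms[:230]=0;ms[335:]=0;ms[:,:195]=0;ms[:,320:]=0
bt=blobs(cv2.morphologyEx(mt,3,np.ones((5,5))),25);bs=blobs(cv2.morphologyEx(ms,3,np.ones((5,5))),40)
for c,st in bt: print('top',c,st,np.round(plane(ct,c,.036),3))
for c,st in bs: print('side',c,st,np.round(plane(cs,c,.036),3))
def edge(m,lab,cam,z):
    cn=max(cv2.findContours(m,0,1)[0],key=cv2.contourArea)
    q=cv2.boxPoints(cv2.minAreaRect(cn));print(lab,[np.round(plane(cam,p,z),3)[:2].tolist() for p in q],np.round(np.mean([plane(cam,p,z) for p in q],0),4),q.round(1).tolist())
# blue mat
m=mask(t,(105,120,40),(130,255,255));m[:165]=0;m[250:]=0;m[:,:225]=0;m[:,330:]=0
edge(m,'mat',ct,.003)
m=mask(t,(14,80,120),(20,160,255));m[:180]=0;m[225:]=0;m[:,:238]=0;m[:,252:]=0
m=max
E
```

```text
top [139.7 169.3] [133 162  15  16 188] [0.588 0.388 0.036]
top [195.7 170.8] [188 163  16  16 202] [0.583 0.211 0.036]
top [139.5 193.7] [133 186  14  16 190] [0.51  0.385 0.036]
top [195.2 198.7] [188 191  15  16 184] [0.494 0.211 0.036]
top [134.9 223. ] [128 215  15  17 202] [0.419 0.395 0.036]
top [195.1 225.4] [188 218  16  16 197] [0.411 0.209 0.036]
side [233.6 242.7] [223 235  21  17 277] [0.583 0.22  0.036]
side [268.8 246.4] [260 238  19  18 276] [0.494 0.218 0.036]
side [301.9 250.4] [292 242  22  18 283] [0.411 0.218 0.036]
side [214.5 300.7] [202 290  25  23 422] [0.59  0.397 0.036]
side [251.2 304. ] [240 294  23  21 386] [0.51  0.393 0.036]
side [292.9 314.9] [282 304  26  23 427] [0.419 0.405 0.036]
mat [[0.582, -0.031], [0.644, -0.127], [0.424, -0.257], [0.365, -0.163]] [ 0.5041 -0.1445  0.003 ] [[272.0, 173.0], [301.3999938964844, 154.3000030517578], [344.20001220703125, 221.6999969482422], [314.8999938964844, 240.39999389648438]]
```

```bash
python3 - <<'E'
from h import *
ct,cs=ci('top'),ci('side')
T=[(139.7,169.3),(139.5,193.7),(134.9,223),(195.7,170.8),(195.2,198.7),(195.1,225.4)]
S=[(214.5,300.7),(251.2,304),(292.9,314.9),(233.6,242.7),(268.8,246.4),(301.9,250.4)]
print('camcenters',-ct[1].T@ct[2],-cs[1].T@cs[2])
for a,b in zip(T,S):
    p,e=tri(ct,a,cs,b);print('bagel',p.round(4),round(e,1), 'mid-plane top',plane(ct,a,.026)[:2].round(3),'side',plane(cs,b,.026)[:2].round(3))
f=lambda x,y:(90+(x+.5)/3-.5,130+(y+.5)/3-.5)
g=lambda x,y:(180+(x+.5)/3.3-.5,160+(y+.5)/3.3-.5)
print('mat top',[plane(ct,f(*p),.003)[:2].round(3).tolist() for p in [(433,131),(671,122),(688,331),(443,344)]])
print('mat side',[plane(cs,g(*p),.003)[:2].round(3).tolist() for p in [(243,25),(469,37),(478,216),(213,195)]])
print('tray outer top z21',[plane(ct,f(*p),.022)[:2].round(3).tolist() for p in [(445,143),(668,136),(674,330),(452,333)]])
print('tray outer side z21',[plane(cs,g(*p),.022)[:2].round(3).tolist() for p in [(263,25),(469,39),(463,202),(230,182)]])
# handle top corners
ht=[(452,182),(466,182),(470,271),(456,271)]; hs=[(405,123),None,None,(296,114)]
print('handle top z71',[plane(ct,f(*p),.071)[:2].round(3).tolist() for p in ht])
print('handle side z71',[plane(cs,g(*p),.071)[:2].round(3).tolist() for p in [(297,117),(404,125)]])
print(tri(ct,f(459,227),cs,g(350,119)))
print('bell',tri(ct,f(436,48),cs,g(109,168)))
E
```

```text
camcenters [0.27711029 0.03023053 1.35417604] [0.43592072 0.89210255 0.75051049]
bagel [0.5913 0.3906 0.0265] 1.2 mid-plane top [0.591 0.391] side [0.592 0.39 ]
bagel [0.5112 0.3872 0.0284] 0.8 mid-plane top [0.512 0.388] side [0.511 0.386]
bagel [0.4192 0.3981 0.0259] 1.0 mid-plane top [0.42  0.398] side [0.419 0.398]
bagel [0.5847 0.2124 0.0275] 0.4 mid-plane top [0.585 0.213] side [0.585 0.211]
bagel [0.4946 0.2119 0.0292] 0.8 mid-plane top [0.495 0.212] side [0.494 0.209]
bagel [0.411  0.2106 0.0281] 0.6 mid-plane top [0.412 0.211] side [0.411 0.209]
mat top [[0.582, 0.092], [0.591, -0.164], [0.367, -0.176], [0.354, 0.08]]
mat side [[0.592, -0.161], [0.366, -0.18], [0.353, 0.081], [0.578, 0.093]]
tray outer top z21 [[0.564, 0.078], [0.571, -0.158], [0.366, -0.158], [0.364, 0.071]]
tray outer side z21 [[0.569, -0.137], [0.368, -0.149], [0.368, 0.087], [0.563, 0.095]]
handle top z71 [[0.513, 0.069], [0.513, 0.055], [0.423, 0.051], [0.423, 0.065]]
handle side z71 [[0.513, 0.059], [0.423, 0.055]]
(array([0.46730913, 0.061966  , 0.07693087]), np.float64(1.8667154798305712))
bell (array([0.67007718, 0.08855188, 0.01609728]), np.float64(0.8870000516051185))
```

```bash
python3 - <<'E'
from h import *
t=cv2.imread('pics/top0.png');s=cv2.imread('pics/side0.png')
cv2.imwrite('pics/crop_top2.png',cv2.resize(t[100:270,220:450],None,fx=3.4,fy=3.4,interpolation=2))
cv2.imwrite('pics/crop_side2.png',cv2.resize(s[90:230,190:370],None,fx=4,fy=4,interpolation=2))
E
```

```text
(no output)
```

View pics/crop_top2.png

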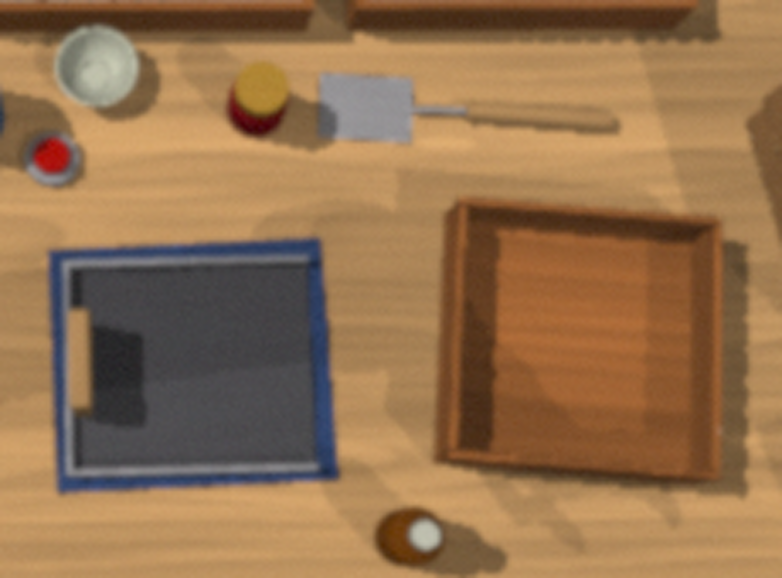

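View pics/crop_side2.png

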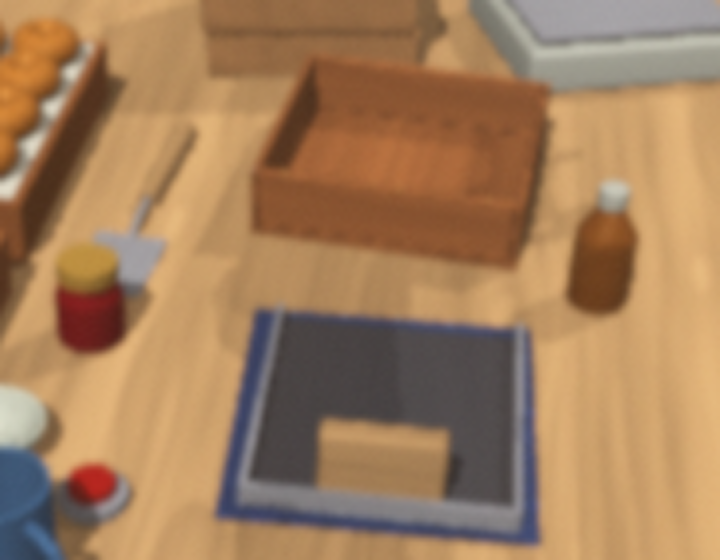

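```bash
cat >> h.py <<'E'
TO=np.array([.473,-.040]);TX=np.array([.048,-.999]);TY=np.array([.999,.048])
def yaw():
    o,R=tip();y=R.apply([0,1,0]);return o,R,np.degrees(np.arctan2(y[1],y[0]))
def to(*P,yawt=None):
    """print tool-frame shifts (mm) and turn from the pose now to successive points, assuming orientation fixed"""
    o,R,a=yaw();p=o["position"]
    print("t",round(o["clock"],2),"p",p.round(4),"yaw",round(a,2),"tool z",R.apply([0,0,1]).round(4),"F",o["ft_force"].round(1),"w",round(o["grip_width"]*85,1))
    for q in P:
        print(" to",np.round(q,4)," shift",np.round(R.inv().apply(np.array(q)-p)*1e3,1)); p=np.array(q)
E
python3 - <<'E'
from h import *
to((.45,-.25,.22))
# rows with turn -10/row
o,R,a=yaw();d=np.array([.45,-.25,.22])-o["position"];
for i in range(8):
    print(np.round(Rot.from_rotvec([0,0,np.radians(10*i)]).apply(R.inv().apply(d/8*1e3)),0))
f=lambda x,y:(220+(x+.5)/3.4-.5,100+(y+.5)/3.4-.5)
g=lambda x,y:(190+(x+.5)/4-.5,90+(y+.5)/4-.5)
ct,cs=ci('top'),ci('side')
P=[tri(ct,f(*a),cs,g(*b)) for a,b in [((457,200),(254,168)),((722,217),(316,57)),((720,479),(549,87)),((438,462),(515,208))]]
for p,e in P: print('crate corner',p.round(3),round(e,1))
print(np.mean([p for p,e in P],0))
print('syrup',plane(ct,f(424,534),.11),plane(ct,f(400,545),.03))
for y in (45,-45):
  for x in (-42,20,80): print('slot',x,y,(TO+TX*x/1e3+TY*y/1e3).round(4))
E
```

```text
t 0.15 p [ 0.1429 -0.6081  0.2307] yaw -76.77 tool z [-3.e-04  1.e-03 -1.e+00] F [-0.2 -0.4 -0.2] w 85.0
 to [ 0.45 -0.25  0.22]  shift [ 380.9 -278.4   11. ]
[ 48. -35.   1.]
[ 53. -26.   1.]
[ 57. -16.   1.]
[59. -6.  1.]
[59.  4.  1.]
[57. 14.  1.]
[54. 24.  1.]
[49. 33.  1.]
crate corner [ 0.613 -0.282  0.067] 0.3
crate corner [ 0.593 -0.525  0.059] 9.6
crate corner [ 0.36  -0.506  0.056] 1.2
crate corner [ 0.381 -0.255  0.067] 11.2
[ 0.48675418 -0.39242477  0.06232484]
syrup [ 0.31149483 -0.23075459  0.11      ] [ 0.30402955 -0.22559318  0.03      ]
slot -42 45 [0.5159 0.0041]
slot 20 45 [ 0.5189 -0.0578]
slot 80 45 [ 0.5218 -0.1178]
slot -42 -45 [ 4.26e-01 -2.00e-04]
slot 20 -45 [ 0.429  -0.0621]
slot 80 -45 [ 0.4319 -0.1221]
```

>>> step_arm([
  [48, -35, 1, 0, 0, -10],
  [53, -26, 1, 0, 0, -10],
  [57, -16, 1, 0, 0, -10],
  [59, -6, 1, 0, 0, -10],
  [59, 4, 1, 0, 0, -10],
  [57, 14, 1, 0, 0, -10],
  [54, 24, 1, 0, 0, -10],
  [49, 33, 1, 0, 0, -10],
  [55, 0, 0, 0, 0, 0],
  [55, 0, 0, 0, 0, 0],
  [55, 0, 0, 0, 0, 0],
  [55, 0, 0, 0, 0, 0],
], jaw=85, force=20)

```text
clock: 1.65
position: [0.43, -0.0098, 0.2199]
ee_rot: [0.672, 0.741, -0.0, -0.002]
ft_force: [-0.4, -0.2, 0.3]
grip_width: 0.995
```

```bash
python3 - <<'E'
from h import *
to((.5,.18,.2))
E
```

```text
t 1.65 p [ 0.43   -0.0098  0.2199] yaw 5.56 tool z [-0.0028  0.0023 -1.    ] F [-0.4 -0.2  0.3] w 84.6
 to [0.5  0.18 0.2 ]  shift [182.1  88.1  20.1]
```

>>> step_arm([
  [45, 22, -5, 0, 0, 3],
  [45, 22, -5, 0, 0, 0],
  [45, 22, -5, 0, 0, 0],
  [35, 15, -5, 0, 0, 0],
  [0, 0, 0, 0, 0, 0],
])

```text
clock: 2.28
position: [0.5008, 0.1739, 0.2405]
ee_rot: [0.69, 0.723, -0.0, -0.001]
ft_force: [-0.2, -0.1, -0.9]
grip_width: 0.996
```

```bash
python3 - <<'E'
from h import *
to((.495,.212,.2))
im=manip.camera('wrist');cv2.imwrite('pics/w1.png',im);c=ci('wrist')
np.savez('w1.npz',*c)
for p in [(.5913,.3906),(.5112,.3872),(.4192,.3981),(.5847,.2124),(.4946,.2119),(.411,.2106)]:
    print(proj(c,[*p,.026]).round(0))
E
```

```text
t 2.27 p [0.5008 0.1739 0.2405] yaw 2.68 tool z [-0.0018  0.0013 -1.    ] F [-0.2 -0.1 -0.9] w 84.7
 to [0.495 0.212 0.2  ]  shift [38.3 -3.9 40.6]
[362. -62.]
[277. -62.]
[178. -82.]
[332. 129.]
[251. 125.]
[176. 123.]
```

View pics/w1.png

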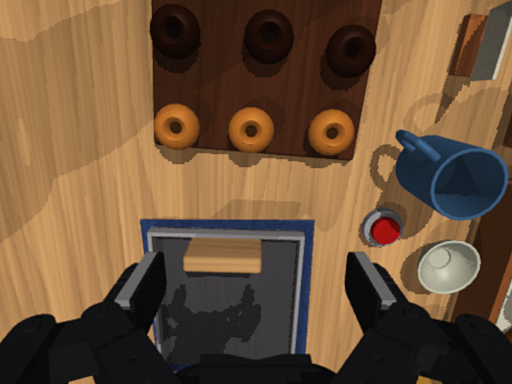

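The wrist view shows the three golden bagels of the board's near side at (177,126), (251,130) and (331,132), the chocolates behind them, and the tray with its handle at (222,255). It agrees with the projected points to within a few pixels. I'll refine the positions from it.

```bash
python3 - <<'E'
from h import *
im=cv2.imread('pics/w1.png');z=np.load('w1.npz');c=(z['arr_0'],z['arr_1'],z['arr_2'])
m=mask(im,(8,150,120),(24,255,255));m[:95]=0;m[165:]=0;m[:,:150]=0;m[:,365:]=0
B=blobs(cv2.morphologyEx(m,3,np.ones((7,7))),300);ct=ci('top')
for (b,s),t in zip(sorted(B,key=lambda x:x[0][0]),[(195.1,225.4),(195.2,198.7),(195.7,170.8)]):
    print(b,s,plane(c,b,.026).round(4),tri(c,b,ct,t)[0].round(4))
print('handle',plane(c,(225,240),.071).round(3), 'bell',tri(c,(385,231),ct,(235.2,145.8)))
print('handle corners z71',[plane(c,p,.071)[:2].round(3).tolist() for p in [(190,237),(261,238)]])
to((.411,.21,.06))
E
```

```text
[175.5 124.9] [ 154  104   44   43 1324] [0.41   0.2087 0.026 ] [0.4112 0.2097 0.0319]
[250.6 128.5] [ 229  107   44   44 1303] [0.4939 0.2085 0.026 ] [0.4937 0.2104 0.0386]
[331.5 130.6] [ 310  109   44   44 1307] [0.5846 0.2103 0.026 ] [0.5829 0.2114 0.0346]
handle [0.471 0.092 0.071] bell (array([0.6686103 , 0.08769843, 0.02110425]), np.float64(0.018338222619417702))
handle corners z71 [[0.433, 0.094], [0.511, 0.096]]
t 2.33 p [0.5006 0.1722 0.2402] yaw 2.58 tool z [-2.2e-03  1.0e-04 -1.0e+00] F [-1.8 -0.2 -1.1] w 84.4
 to [0.411 0.21  0.06 ]  shift [ 41.8 -87.4 180.4]
```

>>> step_arm([
  [14, -29, 40, 0, 0, 0],
  [14, -29, 40, 0, 0, 0],
  [14, -29, 40, 0, 0, 0],
  [0, 0, 40, 0, 0, 0],
  [0, 0, 10, 0, 0, 0],
  [0, 0, 0, 0, 0, 0],
], jaw=68)

```text
clock: 3.08
position: [0.4103, 0.203, 0.0661]
ee_rot: [0.695, 0.719, -0.002, 0.002]
ft_force: [0.1, -0.3, 0.1]
grip_width: 0.794
```

```bash
python3 - <<'E'
from h import *
to((.411,.2095,.015))
im=manip.camera('wrist');cv2.imwrite('pics/w2.png',im)
E
```

```text
t 3.08 p [0.4103 0.203  0.0661] yaw 1.99 tool z [ 1.0e-04 -4.8e-03 -1.0e+00] F [ 0.1 -0.3  0.1] w 67.5
 to [0.411  0.2095 0.015 ]  shift [ 6.8  0.9 51.1]
```

View pics/w2.png

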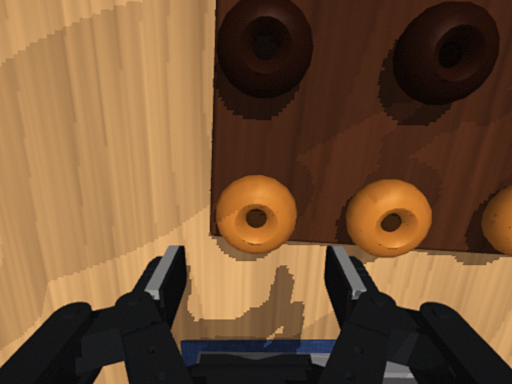

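The bagel sits on the finger centre line at (256,215), so I can descend.

>>> step_arm([
  [7, 1, 16, 0, 0, 0],
  [0, 0, 20, 0, 0, 0],
  [0, 0, 14, 0, 0, 0],
  [0, 0, 0, 0, 0, 0],
])

```text
clock: 3.62
position: [0.4169, 0.21, 0.0205]
ee_rot: [0.696, 0.718, 0.002, 0.004]
ft_force: [0.5, -0.1, 0.6]
grip_width: 0.796
```

```bash
python3 - <<'E'
from h import *
to((.411,.2095,.015))
E
```

```text
t 3.62 p [0.4169 0.21   0.0205] yaw 1.72 tool z [ 0.0091 -0.003  -1.    ] F [ 0.5 -0.1  0.6] w 67.7
 to [0.411  0.2095 0.015 ]  shift [-0.3 -6.   5.4]
```

```bash
cat >> h.py <<'E'
def turn(yawd=2.7):
    o,R,a=yaw();c,s=np.cos(np.radians(yawd)),np.sin(np.radians(yawd))
    y=np.array([c,s,0]);z=np.array([0,0,-1.]);T=Rot.from_matrix(np.c_[np.cross(y,z),y,z])
    print(" turn deg",np.degrees((R.inv()*T).as_rotvec()).round(1))
E
python3 - <<'E'
from h import *
turn()
E
```

```text
turn deg [ 0.5  0.2 -1. ]
```

>>> step_arm([
  [0, -6, 5, 0, 0, -1],
  [0, 0, 0, 0, 0, 0],
])

```text
clock: 3.88
position: [0.4114, 0.2101, 0.0164]
ee_rot: [0.69, 0.724, 0.003, 0.005]
ft_force: [0.9, 1.1, 0.4]
grip_width: 0.796
```

```bash
python3 - <<'E'
from h import *
to((.411,.2095,.015));turn()
E
```

```text
t 3.88 p [0.4114 0.2101 0.0164] yaw 2.78 tool z [ 0.0109 -0.0027 -0.9999] F [0.9 1.1 0.4] w 67.7
 to [0.411  0.2095 0.015 ]  shift [-0.5 -0.5  1.4]
 turn deg [0.6 0.2 0.1]
```

>>> step_arm([
  [0, 0, 1, 1, 0, 0],
  [0, 0, 0, 0, 0, 0],
  [0, 0, 0, 0, 0, 0],
  [0, 0, 0, 0, 0, 0],
  [0, 0, -20, 0, 0, 0],
  [0, 0, -40, 0, 0, 0],
  [0, 0, -40, 0, 0, 0],
  [0, 0, 0, 0, 0, 0],
], jaw=40, force=20)

```text
clock: 4.88
position: [0.412, 0.2104, 0.1183]
ee_rot: [0.69, 0.724, -0.004, -0.002]
ft_force: [0.9, -0.6, -0.7]
grip_width: 0.571
```

```bash
python3 - <<'E'
from h import *
to((.432,-.122,.11),(.432,-.122,.015));turn()
im=manip.camera('wrist');cv2.imwrite('pics/w3.png',im)
E
```

```text
t 4.88 p [0.412  0.2104 0.1183] yaw 2.79 tool z [-0.0086 -0.0036 -1.    ] F [ 0.9 -0.6 -0.7] w 48.5
 to [ 0.432 -0.122  0.11 ]  shift [-333.     3.8    9.3]
 to [ 0.432 -0.122  0.015]  shift [ 0.3  0.8 95. ]
 turn deg [-0.5  0.2  0.1]
```

View pics/w3.png

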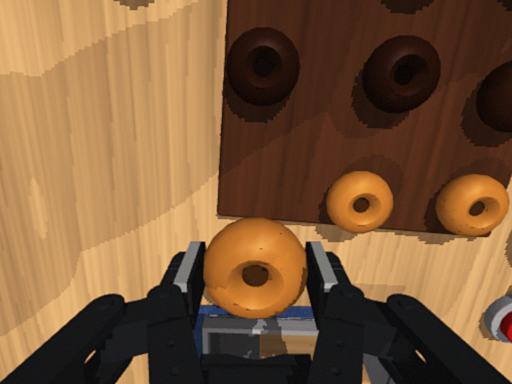

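The bagel is held (48.5 mm opening), so I carry it over to the tray.

>>> step_arm([
  [-50, 0, 0, 0, 0, 0],
  [-58, 1, 0, 0, 0, 0],
  [-58, 1, 0, 0, 0, 0],
  [-58, 1, 0, 0, 0, 0],
  [-58, 1, 0, 0, 0, 0],
  [-45, 0, 25, 0, 0, 0],
  [0, 0, 30, 0, 0, 0],
  [0, 0, 0, 0, 0, 0],
])

```text
clock: 5.92
position: [0.425, -0.1272, 0.0527]
ee_rot: [0.689, 0.724, -0.008, -0.007]
ft_force: [0.4, 0.1, 0.5]
grip_width: 0.581
```

```bash
python3 - <<'E'
from h import *
to((.432,-.122,.013));turn()
im=manip.camera('wrist');cv2.imwrite('pics/w4.png',im)
E
```

```text
t 5.92 p [ 0.425  -0.1272  0.0527] yaw 2.85 tool z [-0.0216 -0.0019 -0.9998] F [0.4 0.1 0.5] w 49.4
 to [ 0.432 -0.122  0.013]  shift [ 4.9  8.1 39.5]
 turn deg [-1.2  0.1  0.2]
```

View pics/w4.png

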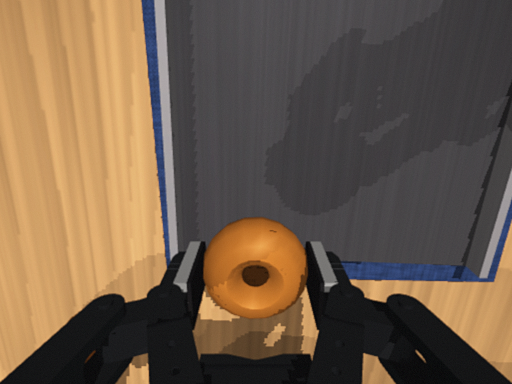

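```bash
python3 - <<'E'
from h import *
c=ci('wrist')
print('cam',(-c[1].T@c[2]).round(3))
print('lip floor pts',[plane(c,p,.007).round(4)[:2].tolist() for p in [(180,252),(340,262),(440,265),(480,268)]])
print('mat edge',[plane(c,p,.003).round(4)[:2].tolist() for p in [(350,278),(490,282)]])
print('walls top z21',[plane(c,p,.021).round(4)[:2].tolist() for p in [(163,80),(171,240),(500,200),(488,265)]])
print(proj(c,(.432,-.122,.02)))
E
```

```text
cam [ 0.425 -0.044  0.197]
lip floor pts [[0.3755, -0.1555], [0.4851, -0.1564], [0.5529, -0.1545], [0.5802, -0.1551]]
mat edge [[0.4951, -0.1713], [0.5935, -0.1682]]
walls top z21 [[0.3729, -0.0447], [0.3738, -0.1392], [0.5678, -0.1012], [0.5732, -0.1445]]
[265.72033652 219.24898781]
```

>>> step_arm([
  [10, 8, 10, -1, 0, 0],
  [0, 0, 15, 0, 0, 0],
  [0, 0, 10, 0, 0, 0],
  [0, 0, 0, 0, 0, 0],
])

```text
clock: 6.48
position: [0.4344, -0.1164, 0.0192]
ee_rot: [0.688, 0.726, -0.002, 0.001]
ft_force: [0.2, -0.4, -0.9]
grip_width: 0.576
```

```bash
python3 - <<'E'
from h import *
to((.432,-.117,.013));turn()
E
```

```text
t 6.47 p [ 0.4344 -0.1164  0.0192] yaw 3.03 tool z [-7.0e-04 -3.6e-03 -1.0e+00] F [ 0.2 -0.4 -0.9] w 48.9
 to [ 0.432 -0.117  0.013]  shift [-0.5 -2.4  6.2]
 turn deg [-0.   0.2  0.3]
```

>>> step_arm([
  [0, -2, 6, 0, 0, 0],
  [0, 0, 1, 0, 0, 0],
])

```text
clock: 6.72
position: [0.4325, -0.1169, 0.0123]
ee_rot: [0.688, 0.725, -0.002, 0.001]
ft_force: [-0.5, -0.1, -0.4]
grip_width: 0.579
```

>>> step_arm([
  [0, 0, 0, 0, 0, 0],
  [0, 0, 0, 0, 0, 0],
  [0, 0, -10, 0, 0, 0],
  [0, 0, -30, 0, 0, 0],
  [0, 0, -50, 0, 0, 0],
  [0, 0, 0, 0, 0, 0],
], jaw=59)

```text
clock: 7.48
position: [0.4333, -0.1162, 0.1075]
ee_rot: [0.688, 0.726, -0.001, 0.002]
ft_force: [0.6, -0.8, -0.4]
grip_width: 0.69
```

```bash
python3 - <<'E'
from h import *
to((.494,.2095,.11),(.494,.2095,.06));turn()
im=manip.camera('wrist');cv2.imwrite('pics/w5.png',im)
E
```

```text
t 7.47 p [ 0.4333 -0.1162  0.1075] yaw 3.06 tool z [ 0.0013 -0.0039 -1.    ] F [ 0.6 -0.8 -0.4] w 58.6
 to [0.494  0.2095 0.11  ]  shift [322.   78.   -3.7]
 to [0.494  0.2095 0.06  ]  shift [ 0.2 -0.1 50. ]
 turn deg [0.1 0.2 0.4]
```

View pics/w5.png

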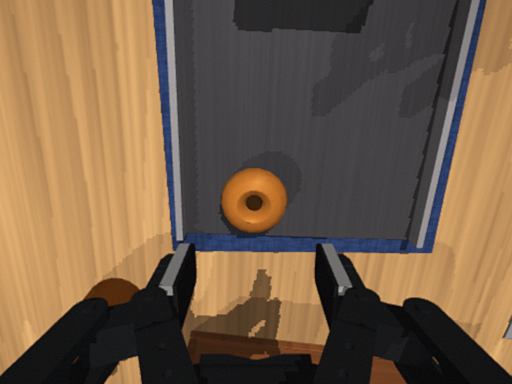

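The first bagel lies on the tray near the lip, at (254,200). Next is the second.

>>> step_arm([
  [50, 12, -2, 0, 0, 0],
  [55, 13, 0, 0, 0, 0],
  [55, 13, 0, 0, 0, 0],
  [55, 13, 0, 0, 0, 0],
  [55, 13, 0, 0, 0, 0],
  [50, 12, 20, 0, 0, 0],
  [0, 0, 25, 0, 0, 0],
  [0, 0, 0, 0, 0, 0],
], jaw=68)

```text
clock: 8.52
position: [0.4894, 0.2157, 0.0561]
ee_rot: [0.69, 0.724, -0.004, -0.002]
ft_force: [-0.5, 0.4, 0.4]
grip_width: 0.796
```

```bash
python3 - <<'E'
from h import *
to((.494,.2095,.015));turn()
im=manip.camera('wrist');cv2.imwrite('pics/w6.png',im)
c=ci('wrist')
m=mask(im,(8,150,120),(24,255,255));m[:120]=0;m[280:]=0
for b,s in blobs(cv2.morphologyEx(m,3,np.ones((7,7))),800): print(b,s[4],plane(c,b,.027).round(4))
E
```

```text
t 8.53 p [0.4894 0.2157 0.0561] yaw 2.79 tool z [-0.0083 -0.003  -1.    ] F [-0.5  0.4  0.4] w 67.6
 to [0.494  0.2095 0.015 ]  shift [-6.3  4.6 41. ]
 turn deg [-0.5  0.2  0.1]
[316.6 212.8] 26762 [0.5263 0.2291 0.027 ]
```

View pics/w6.png

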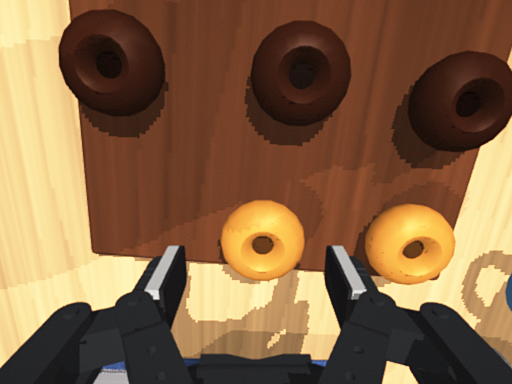

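>>> step_arm([
  [-6, 5, 8, 0, 0, 0],
  [0, 0, 17, 0, 0, 0],
  [0, 0, 10, 0, 0, 0],
  [0, 0, 0, 0, 0, 0],
])

```text
clock: 9.07
position: [0.4969, 0.2076, 0.0215]
ee_rot: [0.691, 0.723, -0.003, -0.001]
ft_force: [0.1, 0.0, -0.9]
grip_width: 0.799
```

```bash
python3 - <<'E'
from h import *
to((.494,.2095,.015));turn()
E
```

```text
t 9.07 p [0.4969 0.2076 0.0215] yaw 2.56 tool z [-0.0043 -0.0029 -1.    ] F [ 0.1  0.  -0.9] w 67.9
 to [0.494  0.2095 0.015 ]  shift [ 2.  -2.8  6.5]
 turn deg [-0.3  0.2 -0.1]
```

>>> step_arm([
  [2, -3, 6, 0, 0, 0],
  [0, 0, 0, 0, 0, 0],
])

```text
clock: 9.32
position: [0.4936, 0.2098, 0.0154]
ee_rot: [0.691, 0.723, -0.002, -0.001]
ft_force: [-0.2, -0.2, -0.3]
grip_width: 0.796
```

>>> step_arm([
  [0, 0, 0, 0, 0, 0],
  [0, 0, 0, 0, 0, 0],
  [0, 0, 0, 0, 0, 0],
  [0, 0, -20, 0, 0, 0],
  [0, 0, -40, 0, 0, 0],
  [0, 0, -40, 0, 0, 0],
  [0, 0, 0, 0, 0, 0],
], jaw=40, force=20)

```text
clock: 10.2
position: [0.4943, 0.2112, 0.123]
ee_rot: [0.691, 0.723, -0.001, -0.0]
ft_force: [-0.1, 0.6, -1.8]
grip_width: 0.581
```

```bash
python3 - <<'E'
from h import *
to((.522,-.117,.11),(.522,-.117,.02));turn()
E
```

```text
t 10.2 p [0.4943 0.2112 0.123 ] yaw 2.65 tool z [-0.0017 -0.0014 -1.    ] F [-0.1  0.6 -1.8] w 49.4
 to [ 0.522 -0.117  0.11 ]  shift [-329.1   12.5   13.4]
 to [ 0.522 -0.117  0.02 ]  shift [ 0.1  0.2 90. ]
 turn deg [-0.1  0.1 -0. ]
```

>>> step_arm([
  [-50, 3, 2, 0, 0, 0],
  [-56, 3, 2, 0, 0, 0],
  [-56, 3, 2, 0, 0, 0],
  [-56, 3, 2, 0, 0, 0],
  [-56, 3, 2, 0, 0, 0],
  [-45, 1, 25, 0, 0, 0],
  [0, 0, 40, 0, 0, 0],
  [0, 0, 0, 0, 0, 0],
])

```text
clock: 11.2
position: [0.526, -0.1163, 0.0501]
ee_rot: [0.69, 0.724, 0.0, 0.001]
ft_force: [0.1, 0.1, -0.3]
grip_width: 0.579
```

```bash
python3 - <<'E'
from h import *
to((.522,-.117,.013));turn()
E
```

```text
t 11.2 p [ 0.526  -0.1163  0.0501] yaw 2.78 tool z [ 0.0018 -0.0016 -1.    ] F [ 0.1  0.1 -0.3] w 49.2
 to [ 0.522 -0.117  0.013]  shift [-0.5 -4.1 37.1]
 turn deg [0.1 0.1 0.1]
```

>>> step_arm([
  [0, -8, 12, 0, 0, 0],
  [0, 0, 15, 0, 0, 0],
  [0, 0, 5, 0, 0, 0],
  [0, 0, 0, 0, 0, 0],
])

```text
clock: 11.7
position: [0.5194, -0.1152, 0.0195]
ee_rot: [0.689, 0.725, 0.001, 0.003]
ft_force: [-0.1, -0.0, -1.0]
grip_width: 0.574
```

```bash
python3 - <<'E'
from h import *
to((.517,-.117,.013));turn()
E
```

```text
t 11.7 p [ 0.5194 -0.1152  0.0195] yaw 2.96 tool z [ 0.0056 -0.0026 -1.    ] F [-0.1 -0.  -1. ] w 48.8
 to [ 0.517 -0.117  0.013]  shift [-1.7 -2.5  6.5]
 turn deg [0.3 0.2 0.3]
```

>>> step_arm([
  [-2, -2, 6, 0, 0, 0],
  [0, 0, 1, 0, 0, 0],
])

```text
clock: 11.95
position: [0.518, -0.1173, 0.0128]
ee_rot: [0.688, 0.725, 0.001, 0.003]
ft_force: [0.0, 0.2, -0.6]
grip_width: 0.578
```

>>> step_arm([
  [0, 0, 0, 0, 0, 0],
  [0, 0, 0, 0, 0, 0],
  [0, 0, -10, 0, 0, 0],
  [0, 0, -30, 0, 0, 0],
  [0, 0, -50, 0, 0, 0],
  [0, 0, 0, 0, 0, 0],
], jaw=58)

```text
clock: 12.7
position: [0.5182, -0.1166, 0.1079]
ee_rot: [0.688, 0.725, 0.002, 0.004]
ft_force: [-0.0, 0.1, 0.7]
grip_width: 0.677
```

```bash
python3 - <<'E'
from h import *
to((.584,.2105,.11),(.584,.2105,.06));turn()
im=manip.camera('top');cv2.imwrite('pics/t1.png',cv2.resize(im[130:270,90:350],None,fx=3,fy=3,interpolation=2))
E
```

```text
t 12.7 p [ 0.5182 -0.1166  0.1079] yaw 3.02 tool z [ 0.0083 -0.0029 -1.    ] F [-0.   0.1  0.7] w 57.5
 to [0.584  0.2105 0.11  ]  shift [323.2  83.   -2.5]
 to [0.584  0.2105 0.06  ]  shift [ 0.2 -0.4 50. ]
 turn deg [0.5 0.2 0.3]
```

View pics/t1.png

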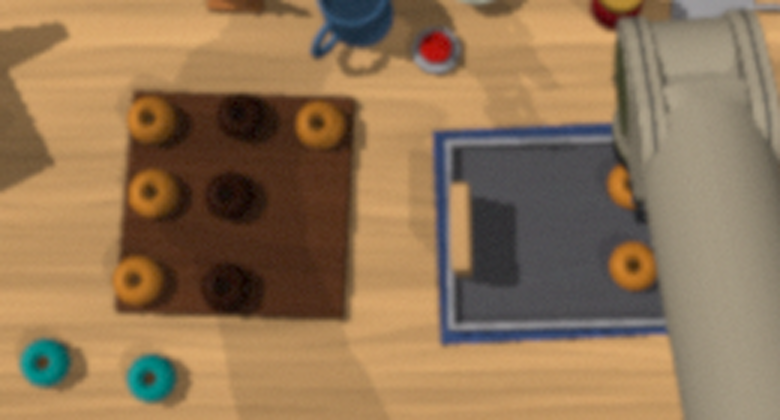

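Both placed bagels are on the tray and the others haven't moved. Third bagel now.

>>> step_arm([
  [50, 13, -2, 0, 0, 0],
  [54, 14, 0, 0, 0, 0],
  [54, 14, 0, 0, 0, 0],
  [54, 14, 0, 0, 0, 0],
  [54, 14, 0, 0, 0, 0],
  [46, 13, 20, 0, 0, 0],
  [0, 0, 25, 0, 0, 0],
  [0, 0, 0, 0, 0, 0],
], jaw=68)

```text
clock: 13.75
position: [0.5813, 0.206, 0.0543]
ee_rot: [0.69, 0.724, -0.003, 0.0]
ft_force: [-0.2, -0.7, 0.4]
grip_width: 0.795
```

```bash
python3 - <<'E'
from h import *
to((.584,.2105,.015));turn()
im=manip.camera('wrist');cv2.imwrite('pics/w7.png',im)
c=ci('wrist');print(proj(c,(.584,.2105,.027)))
E
```

```text
t 13.75 p [0.5813 0.206  0.0543] yaw 2.74 tool z [-0.0037 -0.004  -1.    ] F [-0.2 -0.7  0.4] w 67.6
 to [0.584  0.2105 0.015 ]  shift [ 4.5  3.1 39.3]
 turn deg [-0.2  0.2  0. ]
[258.22906582 225.02116984]
```

View pics/w7.png

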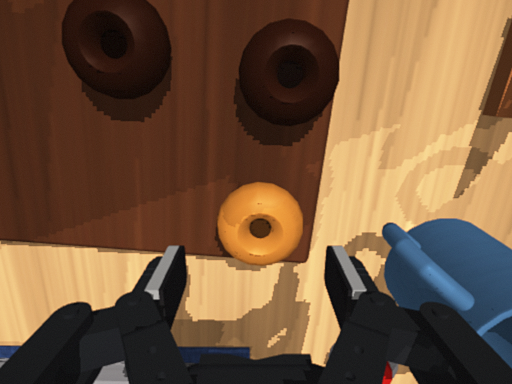

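```bash
python3 - <<'E'
from h import *
ct=ci('top');f=lambda x,y:(90+(x+.5)/3-.5,130+(y+.5)/3-.5)
print('mug handle tip',plane(ct,f(316,52),.045).round(3),'rim',plane(ct,f(355,30),.085).round(3))
cs=ci('side');print(plane(cs,(210,240),.04).round(3))
E
```

```text
mug handle tip [0.658 0.214 0.045] rim [0.67  0.169 0.085]
[0.642 0.225 0.04 ]
```

>>> step_arm([
  [5, 3, 8, 0, 0, 0],
  [0, 0, 17, 0, 0, 0],
  [0, 0, 8, 0, 0, 0],
  [0, 0, 0, 0, 0, 0],
])

```text
clock: 14.3
position: [0.586, 0.2101, 0.0222]
ee_rot: [0.691, 0.723, -0.001, 0.001]
ft_force: [0.1, 0.5, 1.1]
grip_width: 0.797
```

```bash
python3 - <<'E'
from h import *
to((.584,.2105,.015));turn()
E
```

```text
t 14.3 p [0.586  0.2101 0.0222] yaw 2.57 tool z [ 2.0e-04 -3.2e-03 -1.0e+00] F [0.1 0.5 1.1] w 67.7
 to [0.584  0.2105 0.015 ]  shift [ 0.5 -2.   7.2]
 turn deg [ 0.   0.2 -0.1]
```

>>> step_arm([
  [0, -2, 7, 0, 0, 0],
  [0, 0, 0, 0, 0, 0],
])

```text
clock: 14.55
position: [0.584, 0.2098, 0.0151]
ee_rot: [0.691, 0.723, -0.001, 0.001]
ft_force: [-0.2, -1.0, 0.7]
grip_width: 0.795
```

>>> step_arm([
  [0, 0, 0, 0, 0, 0],
  [0, 0, 0, 0, 0, 0],
  [0, 0, 0, 0, 0, 0],
  [0, 0, -20, 0, 0, 0],
  [0, 0, -40, 0, 0, 0],
  [0, 0, -40, 0, 0, 0],
  [0, 0, 0, 0, 0, 0],
], jaw=40, force=20)

```text
clock: 15.42
position: [0.5844, 0.2111, 0.1231]
ee_rot: [0.691, 0.723, 0.001, 0.002]
ft_force: [0.6, -0.5, 0.1]
grip_width: 0.573
```

```bash
python3 - <<'E'
from h import *
to((.515,-.057,.11),(.515,-.057,.02));turn()
E
```

```text
t 15.43 p [0.5844 0.2111 0.1231] yaw 2.6 tool z [ 0.0033 -0.0017 -1.    ] F [ 0.6 -0.5  0.1] w 48.7
 to [ 0.515 -0.057  0.11 ]  shift [-264.7  -81.6   13.3]
 to [ 0.515 -0.057  0.02 ]  shift [ 0.2 -0.3 90. ]
 turn deg [ 0.2  0.1 -0.1]
```

>>> step_arm([
  [-48, -16, 2, 0, 0, 0],
  [-56, -17, 2, 0, 0, 0],
  [-56, -17, 2, 0, 0, 0],
  [-56, -17, 2, 0, 0, 0],
  [-42, -13, 25, 0, 0, 0],
  [0, 0, 40, 0, 0, 0],
  [0, 0, 0, 0, 0, 0],
])

```text
clock: 16.3
position: [0.514, -0.0582, 0.0511]
ee_rot: [0.691, 0.723, 0.001, 0.003]
ft_force: [-0.5, 0.9, -0.1]
grip_width: 0.577
```

```bash
python3 - <<'E'
from h import *
to((.515,-.057,.013));turn()
E
```

```text
t 16.3 p [ 0.514  -0.0582  0.0511] yaw 2.62 tool z [ 0.0058 -0.0026 -1.    ] F [-0.5  0.9 -0.1] w 49.0
 to [ 0.515 -0.057  0.013]  shift [ 1.2  0.9 38.1]
 turn deg [ 0.3  0.2 -0.1]
```

>>> step_arm([
  [1, -2, 12, 0, 0, 0],
  [0, 0, 15, 0, 0, 0],
  [0, 0, 8, 0, 0, 0],
  [0, 0, 4, 0, 0, 0],
  [0, 0, 0, 0, 0, 0],
])

```text
clock: 16.92
position: [0.5145, -0.055, 0.013]
ee_rot: [0.689, 0.724, 0.002, 0.004]
ft_force: [0.3, 0.4, -0.2]
grip_width: 0.578
```

```bash
python3 - <<'E'
from h import *
to((.515,-.057,.013));turn()
E
```

```text
t 16.93 p [ 0.5145 -0.055   0.013 ] yaw 2.84 tool z [ 0.0099 -0.0026 -0.9999] F [ 0.3  0.4 -0.2] w 49.1
 to [ 0.515 -0.057  0.013]  shift [-2.1  0.4  0. ]
 turn deg [0.6 0.2 0.1]
```

>>> step_arm([
  [0, 0, 0, 0, 0, 0],
  [0, 0, 0, 0, 0, 0],
  [0, 0, -10, 1, 0, 0],
  [0, 0, -30, 0, 0, 0],
  [0, 0, -50, 0, 0, 0],
  [55, -11, -30, 0, 0, 0],
  [58, -12, 0, 0, 0, 0],
  [58, -12, 0, 0, 0, 0],
  [58, -12, 0, 0, 0, 0],
  [58, -12, 0, 0, 0, 0],
  [50, -12, 0, 0, 0, 0],
  [0, 0, 0, 0, 0, 0],
], jaw=58)

```text
clock: 18.42
position: [0.4283, 0.2872, 0.1399]
ee_rot: [0.691, 0.723, -0.0, 0.001]
ft_force: [0.3, -0.5, -1.0]
grip_width: 0.679
```

```bash
python3 - <<'E'
from h import *
im=manip.camera('wrist');cv2.imwrite('pics/w8.png',im)
to((.419,.398,.11),(.419,.398,.06));turn()
c=ci('wrist')
for p in [(.5913,.3906),(.5112,.3872),(.4192,.3981)]: print(proj(c,[*p,.026]).round(0))
m=mask(im,(8,150,120),(24,255,255));m[300:]=0
for b,s in blobs(cv2.morphologyEx(m,3,np.ones((7,7))),800,4000): print(b,s,plane(c,b,.026).round(4))
E
```

```text
t 18.48 p [0.4294 0.285  0.1397] yaw 2.41 tool z [ 0.0011 -0.0034 -1.    ] F [ 0.2 -0.7  0. ] w 57.7
 to [0.419 0.398 0.11 ]  shift [113.5  -5.7  29.3]
 to [0.419 0.398 0.06 ]  shift [ 0.2 -0.  50. ]
 turn deg [ 0.1  0.2 -0.3]
[475.  62.]
[368.  62.]
[247.  41.]
[249.1  44.1] [ 209    7   76   76 3818] [0.4208 0.3959 0.026 ]
[478.9  63.2] [ 445   30   67   71 3348] [0.5946 0.3901 0.026 ]
[371.4  66.8] [ 338   34   68   68 3228] [0.514  0.3842 0.026 ]
```

View pics/w8.png

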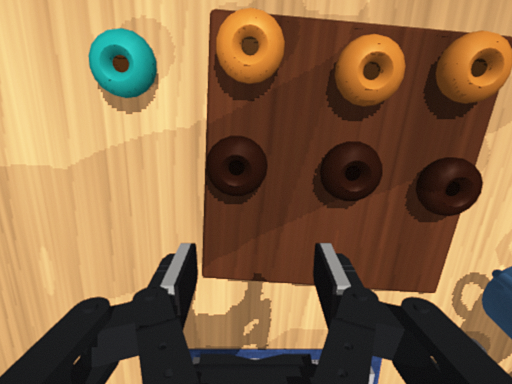

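>>> step_arm([
  [50, -4, 10, 0, 0, 0],
  [50, -4, 20, 0, 0, 0],
  [10, 0, 30, 0, 0, 0],
  [0, 0, 15, 0, 0, 0],
  [0, 0, 0, 0, 0, 0],
], jaw=68)

```text
clock: 19.1
position: [0.4238, 0.3896, 0.0623]
ee_rot: [0.697, 0.717, -0.001, 0.004]
ft_force: [0.1, 0.2, 0.3]
grip_width: 0.796
```

```bash
python3 - <<'E'
from h import *
to((.420,.397,.015));turn()
im=manip.camera('wrist');cv2.imwrite('pics/w9.png',im)
c=ci('wrist');print(proj(c,(.42,.397,.027)))
E
```

```text
t 19.1 p [0.4238 0.3896 0.0623] yaw 1.63 tool z [ 0.0047 -0.0072 -1.    ] F [0.1 0.2 0.3] w 67.6
 to [0.42  0.397 0.015]  shift [ 7.8 -3.8 47.3]
 turn deg [ 0.3  0.4 -1.1]
[247.35872177 214.31116638]
```

View pics/w9.png

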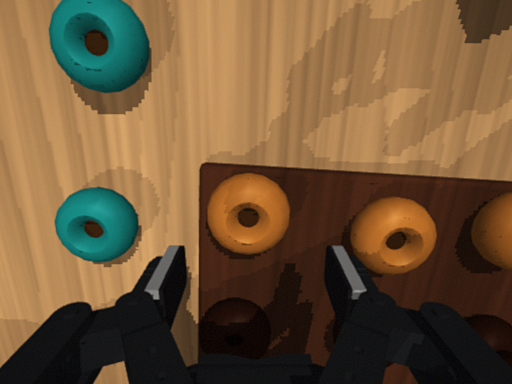

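>>> step_arm([
  [7, -5, 14, 0, 0, -1],
  [0, 0, 18, 0, 0, 0],
  [0, 0, 11, 0, 0, 0],
  [0, 0, 4, 0, 0, 0],
  [0, 0, 0, 0, 0, 0],
])

```text
clock: 19.77
position: [0.4209, 0.3954, 0.0145]
ee_rot: [0.691, 0.722, 0.001, 0.005]
ft_force: [0.3, -0.5, -0.0]
grip_width: 0.797
```

```bash
python3 - <<'E'
from h import *
to((.420,.397,.015));turn()
E
```

```text
t 19.77 p [0.4209 0.3954 0.0145] yaw 2.51 tool z [ 0.0081 -0.0063 -0.9999] F [ 0.3 -0.5 -0. ] w 67.7
 to [0.42  0.397 0.015]  shift [ 1.6 -0.8 -0.5]
 turn deg [ 0.4  0.4 -0.2]
```

>>> step_arm([
  [1, 0, 0, 0, 0, 0],
  [0, 0, 0, 0, 0, 0],
  [0, 0, 0, 0, 0, 0],
  [0, 0, -20, 0, 0, 0],
  [0, 0, -40, 0, 0, 0],
  [0, 0, -40, 0, 0, 0],
  [0, 0, 0, 0, 0, 0],
], jaw=40, force=20)

```text
clock: 20.65
position: [0.42, 0.3985, 0.1227]
ee_rot: [0.691, 0.723, 0.002, 0.005]
ft_force: [0.0, 0.3, -0.6]
grip_width: 0.575
```

```bash
python3 - <<'E'
from h import *
to((.430,-.057,.11),(.43,-.057,.02));turn()
E
```

```text
t 20.65 p [0.42   0.3985 0.1227] yaw 2.58 tool z [ 0.0103 -0.0037 -0.9999] F [ 0.   0.3 -0.6] w 48.8
 to [ 0.43  -0.057  0.11 ]  shift [-455.4  -10.6   14.5]
 to [ 0.43  -0.057  0.02 ]  shift [ 0.4 -0.9 90. ]
 turn deg [ 0.6  0.2 -0.1]
```

>>> step_arm([
  [-48, -1, 1, 0, 0, 0],
  [-58, -1, 2, 0, 0, 0],
  [-58, -1, 2, 0, 0, 0],
  [-58, -1, 2, 0, 0, 0],
  [-58, -1, 2, 0, 0, 0],
  [-58, -1, 2, 0, 0, 0],
  [-58, -1, 2, 0, 0, 0],
  [-48, -1, 20, 0, 0, 0],
  [0, 0, 40, 0, 0, 0],
  [0, 0, 0, 0, 0, 0],
])

```text
clock: 21.9
position: [0.432, -0.0594, 0.0524]
ee_rot: [0.691, 0.723, 0.003, 0.007]
ft_force: [0.2, 0.9, 0.4]
grip_width: 0.575
```

```bash
python3 - <<'E'
from h import *
to((.430,-.057,.013));turn()
E
```

```text
t 21.9 p [ 0.432  -0.0594  0.0524] yaw 2.6 tool z [ 0.0139 -0.0061 -0.9999] F [0.2 0.9 0.4] w 48.8
 to [ 0.43  -0.057  0.013]  shift [ 2.7 -2.4 39.4]
 turn deg [ 0.8  0.4 -0.1]
```

>>> step_arm([
  [1, -3, 12, 1, 0, 0],
  [0, 0, 15, 0, 0, 0],
  [0, 0, 9, 0, 0, 0],
  [0, 0, 4, 0, 0, 0],
  [0, 0, 0, 0, 0, 0],
])

```text
clock: 22.52
position: [0.4308, -0.0571, 0.0129]
ee_rot: [0.69, 0.724, -0.003, 0.002]
ft_force: [0.2, 0.4, 0.8]
grip_width: 0.575
```

```bash
python3 - <<'E'
from h import *
to((.430,-.057,.013));turn()
E
```

```text
t 22.52 p [ 0.4308 -0.0571  0.0129] yaw 2.8 tool z [-0.0012 -0.0081 -1.    ] F [0.2 0.4 0.8] w 48.9
 to [ 0.43  -0.057  0.013]  shift [ 0.1 -0.8 -0.1]
 turn deg [-0.1  0.5  0.1]
```

>>> step_arm([
  [0, 0, 0, 0, 0, 0],
  [0, 0, 0, 0, 0, 0],
  [0, 0, -10, 0, 0, 0],
  [0, 0, -30, 0, 0, 0],
  [0, 0, -50, 0, 0, 0],
  [50, 12, -10, 0, 0, 0],
  [57, 14, 0, 0, 0, 0],
  [57, 14, 0, 0, 0, 0],
  [57, 14, 0, 0, 0, 0],
  [57, 14, 0, 0, 0, 0],
  [57, 14, 0, 0, 0, 0],
  [57, 14, 0, 0, 0, 0],
  [40, 9, 0, 0, 0, 0],
  [0, 0, 20, 0, 0, 0],
  [0, 0, 0, 0, 0, 0],
], jaw=58)

```text
clock: 24.4
position: [0.5229, 0.3903, 0.1018]
ee_rot: [0.694, 0.72, -0.001, 0.006]
ft_force: [-0.5, -1.4, -0.3]
grip_width: 0.676
```

```bash
python3 - <<'E'
from h import *
im=manip.camera('wrist');cv2.imwrite('pics/w10.png',im)
to((.5125,.386,.015));turn()
c=ci('wrist')
m=mask(im,(8,150,120),(24,255,255));m[300:]=0
for b,s in blobs(cv2.morphologyEx(m,3,np.ones((7,7))),800,9000): print(b,s,plane(c,b,.026).round(4))
E
```

```text
t 24.45 p [0.5232 0.3909 0.1033] yaw 2.16 tool z [ 0.0087 -0.0069 -0.9999] F [0.3 0.5 0.8] w 57.7
 to [0.5125 0.386  0.015 ]  shift [ -3.9 -11.6  88.2]
 turn deg [ 0.5  0.4 -0.5]
[346.5 203.4] [ 314  172   67   65 3011] [0.5928 0.3919 0.026 ]
[237.8 207.7] [ 204  176   68   65 3210] [0.5116 0.3856 0.026 ]
```

View pics/w10.png

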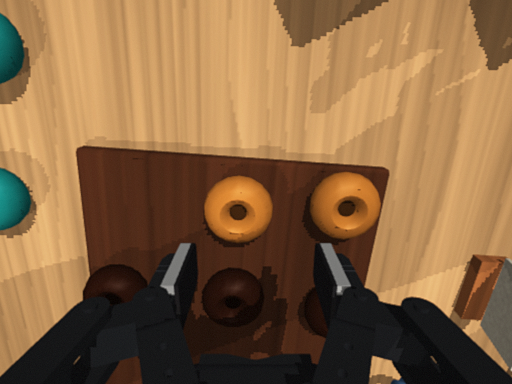

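>>> step_arm([
  [-4, -12, 20, 0, 0, 0],
  [0, -1, 25, 0, 0, 0],
  [0, 0, 0, 0, 0, 0],
], jaw=66)

```text
clock: 24.82
position: [0.5131, 0.3824, 0.0607]
ee_rot: [0.695, 0.718, 0.002, 0.007]
ft_force: [0.1, 1.1, 0.3]
grip_width: 0.776
```

```bash
python3 - <<'E'
from h import *
to((.512,.386,.015));turn()
E
```

```text
t 24.82 p [0.5131 0.3824 0.0607] yaw 1.87 tool z [ 0.0123 -0.0068 -0.9999] F [0.1 1.1 0.3] w 65.9
 to [0.512 0.386 0.015]  shift [ 3.9 -1.5 45.7]
 turn deg [ 0.7  0.4 -0.8]
```

>>> step_arm([
  [4, -2, 13, 1, 0, -1],
  [0, -1, 17, 0, 0, 0],
  [0, 0, 11, 0, 0, 0],
  [0, 0, 4, 0, 0, 0],
  [0, 0, 0, 0, 0, 0],
])

```text
clock: 25.45
position: [0.5114, 0.3859, 0.0154]
ee_rot: [0.689, 0.724, -0.004, 0.001]
ft_force: [0.5, 0.6, 0.3]
grip_width: 0.772
```

```bash
python3 - <<'E'
from h import *
to((.512,.386,.015));turn()
E
```

```text
t 25.45 p [0.5114 0.3859 0.0154] yaw 2.82 tool z [-0.0041 -0.0062 -1.    ] F [0.5 0.6 0.3] w 65.6
 to [0.512 0.386 0.015]  shift [0.  0.6 0.4]
 turn deg [-0.3  0.3  0.1]
```

>>> step_arm([
  [0, 0, 0, 0, 0, 0],
  [0, 0, 0, 0, 0, 0],
  [0, 0, 0, 0, 0, 0],
  [0, 0, -20, 0, 0, 0],
  [0, 0, -40, 0, 0, 0],
  [0, 0, -40, 0, 0, 0],
  [0, 0, 0, 0, 0, 0],
], jaw=40, force=20)

```text
clock: 26.32
position: [0.512, 0.3878, 0.1239]
ee_rot: [0.689, 0.725, -0.002, 0.001]
ft_force: [0.0, 0.6, -0.3]
grip_width: 0.574
```

```bash
python3 - <<'E'
from h import *
to((.513,.005,.11),(.513,.005,.02));turn()
E
```

```text
t 26.32 p [0.512  0.3878 0.1239] yaw 2.87 tool z [-0.0016 -0.0036 -1.    ] F [ 0.   0.6 -0.3] w 48.8
 to [0.513 0.005 0.11 ]  shift [-382.4  -18.1   15.3]
 to [0.513 0.005 0.02 ]  shift [ 0.3  0.2 90. ]
 turn deg [-0.1  0.2  0.2]
```

>>> step_arm([
  [-48, -3, 1, 0, 0, 0],
  [-58, -3, 1, 0, 0, 0],
  [-58, -3, 1, 0, 0, 0],
  [-58, -3, 1, 0, 0, 0],
  [-58, -3, 1, 0, 0, 0],
  [-58, -3, 1, 0, 0, 0],
  [-34, -1, 1, 0, 0, 0],
  [0, 0, 30, 0, 0, 0],
  [0, 0, 35, 0, 0, 0],
  [0, 0, 0, 0, 0, 0],
])

```text
clock: 27.58
position: [0.5103, 0.0021, 0.0542]
ee_rot: [0.69, 0.724, -0.002, 0.002]
ft_force: [0.0, 0.0, 0.9]
grip_width: 0.572
```

```bash
python3 - <<'E'
from h import *
to((.513,.005,.013));turn()
im=manip.camera('wrist');cv2.imwrite('pics/w11.png',im)
E
```

```text
t 27.57 p [0.5103 0.0021 0.0542] yaw 2.77 tool z [ 6.0e-04 -5.5e-03 -1.0e+00] F [0.  0.  0.9] w 48.6
 to [0.513 0.005 0.013]  shift [ 3.   2.9 41.2]
 turn deg [0.  0.3 0.1]
```

View pics/w11.png

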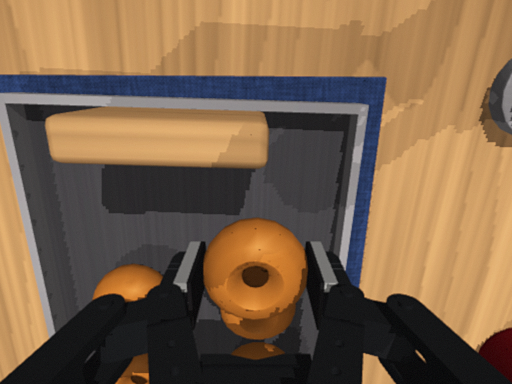

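>>> step_arm([
  [5, 2, 12, 0, 0, 0],
  [0, 0, 16, 0, 0, 0],
  [0, 0, 9, 0, 0, 0],
  [0, 0, 4, 0, 0, 0],
  [0, 0, 0, 0, 0, 0],
])

```text
clock: 28.25
position: [0.5152, 0.0087, 0.0148]
ee_rot: [0.689, 0.725, 0.0, 0.004]
ft_force: [0.8, -0.2, -0.3]
grip_width: 0.572
```

```bash
python3 - <<'E'
from h import *
to((.513,.007,.013));turn()
E
```

```text
t 28.25 p [0.5152 0.0087 0.0148] yaw 2.87 tool z [ 0.0067 -0.0058 -1.    ] F [ 0.8 -0.2 -0.3] w 48.6
 to [0.513 0.007 0.013]  shift [-1.6 -2.3  1.8]
 turn deg [0.4 0.4 0.2]
```

>>> step_arm([
  [0, -2, 2, 0, 0, 0],
  [0, 0, 0, 0, 0, 0],
])

```text
clock: 28.5
position: [0.5134, 0.0086, 0.0131]
ee_rot: [0.689, 0.725, 0.0, 0.005]
ft_force: [0.9, -0.0, -0.1]
grip_width: 0.579
```

>>> step_arm([
  [0, 0, 0, 0, 0, 0],
  [0, 0, 0, 0, 0, 0],
  [0, 0, -10, 0, 0, 0],
  [0, 0, -30, 0, 0, 0],
  [0, 0, -55, 0, 0, 0],
  [45, 12, -10, 0, 0, 0],
  [57, 13, 0, 0, 0, 0],
  [57, 13, 0, 0, 0, 0],
  [57, 13, 0, 0, 0, 0],
  [57, 13, 0, 0, 0, 0],
  [57, 13, 0, 0, 0, 0],
  [41, 10, 0, 0, 0, 0],
  [0, 0, 25, 0, 0, 0],
  [0, 0, 0, 0, 0, 0],
], jaw=58)

```text
clock: 30.25
position: [0.5878, 0.3917, 0.102]
ee_rot: [0.693, 0.721, 0.003, 0.006]
ft_force: [0.2, -1.0, -0.3]
grip_width: 0.682
```

```bash
python3 - <<'E'
from h import *
im=manip.camera('wrist');cv2.imwrite('pics/w12.png',im)
to((.5925,.391,.015));turn()
c=ci('wrist')
m=mask(im,(8,150,120),(24,255,255));m[300:]=0
for b,s in blobs(cv2.morphologyEx(m,3,np.ones((7,7))),800,9000): print(b,s,plane(c,b,.026).round(4))
E
```

```text
t 30.3 p [0.5882 0.3925 0.1039] yaw 2.26 tool z [ 0.0137 -0.0023 -0.9999] F [-0.1 -0.   0.5] w 57.6
 to [0.5925 0.391  0.015 ]  shift [-1.5  3.  88.9]
 turn deg [ 0.8  0.2 -0.4]
[257.4 202. ] [ 224  171   67   64 2863] [0.5915 0.3924 0.026 ]
```

View pics/w12.png

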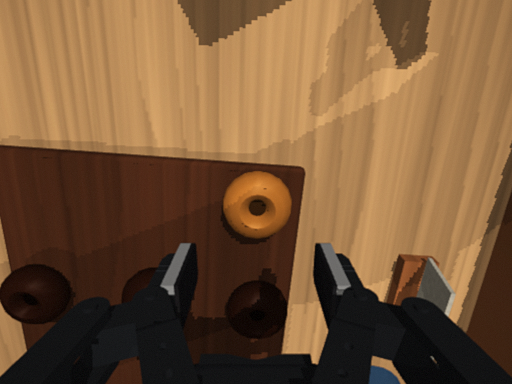

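>>> step_arm([
  [-1, 2, 20, 1, 0, 0],
  [0, 0, 27, 0, 0, 0],
  [0, 0, 0, 0, 0, 0],
], jaw=68)

```text
clock: 30.68
position: [0.593, 0.3873, 0.0567]
ee_rot: [0.695, 0.719, -0.002, 0.0]
ft_force: [0.1, -0.8, 0.2]
grip_width: 0.791
```

```bash
python3 - <<'E'
from h import *
to((.592,.392,.015));turn()
E
```

```text
t 30.68 p [0.593  0.3873 0.0567] yaw 1.97 tool z [-0.0032 -0.0038 -1.    ] F [ 0.1 -0.8  0.2] w 67.2
 to [0.592 0.392 0.015]  shift [ 4.8 -0.7 41.7]
 turn deg [-0.2  0.2 -0.7]
```

>>> step_arm([
  [5, -2, 12, 0, 0, -1],
  [0, 0, 16, 0, 0, 0],
  [0, 0, 10, 0, 0, 0],
  [0, 0, 3, 0, 0, 0],
  [0, 0, 0, 0, 0, 0],
])

```text
clock: 31.3
position: [0.5918, 0.3919, 0.0149]
ee_rot: [0.689, 0.725, -0.002, 0.0]
ft_force: [-1.0, 0.1, 0.3]
grip_width: 0.794
```

```bash
python3 - <<'E'
from h import *
to((.592,.392,.015));turn()
E
```

```text
t 31.3 p [0.5918 0.3919 0.0149] yaw 2.95 tool z [-0.0018 -0.0029 -1.    ] F [-1.   0.1  0.3] w 67.5
 to [0.592 0.392 0.015]  shift [ 0.1  0.2 -0.1]
 turn deg [-0.1  0.2  0.3]
```

>>> step_arm([
  [0, 0, 0, 0, 0, 0],
  [0, 0, 0, 0, 0, 0],
  [0, 0, 0, 0, 0, 0],
  [0, 0, -20, 0, 0, 0],
  [0, 0, -40, 0, 0, 0],
  [0, 0, -40, 0, 0, 0],
  [0, 0, 0, 0, 0, 0],
], jaw=40, force=20)

```text
clock: 32.17
position: [0.5923, 0.3933, 0.1237]
ee_rot: [0.689, 0.725, 0.0, 0.0]
ft_force: [0.4, -0.4, -0.9]
grip_width: 0.575
```

```bash
python3 - <<'E'
from h import *
to((.427,.004,.12),(.427,.004,.02));turn()
im=manip.camera('top');cv2.imwrite('pics/t2.png',cv2.resize(im[130:270,90:350],None,fx=3,fy=3,interpolation=2))
E
```

```text
t 32.17 p [0.5923 0.3933 0.1237] yaw 2.97 tool z [ 8.e-04 -1.e-04 -1.e+00] F [ 0.4 -0.4 -0.9] w 48.9
 to [0.427 0.004 0.12 ]  shift [-380.2 -185.3    3.6]
 to [0.427 0.004 0.02 ]  shift [  0.   -0.1 100. ]
 turn deg [0.  0.  0.3]
```

View pics/t2.png

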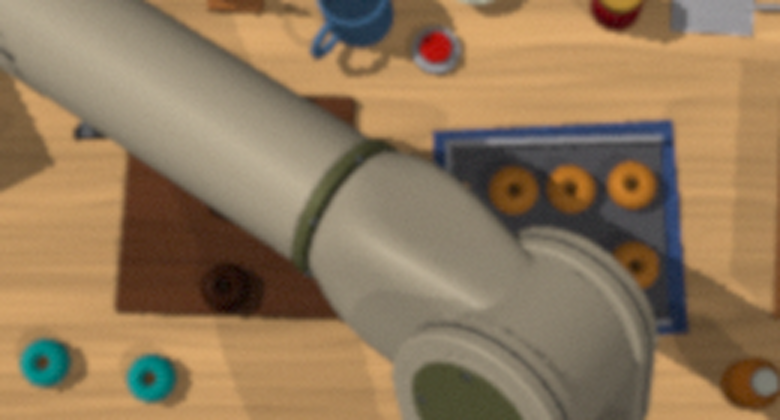

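>>> step_arm([
  [-45, -22, 0, 0, 0, 0],
  [-54, -26, 0, 0, 0, 0],
  [-54, -26, 0, 0, 0, 0],
  [-54, -26, 0, 0, 0, 0],
  [-54, -26, 0, 0, 0, 0],
  [-54, -26, 0, 0, 0, 0],
  [-54, -26, 0, 0, 0, 0],
  [0, 0, 0, 0, 0, 0],
])

```text
clock: 33.22
position: [0.4232, -0.0002, 0.1168]
ee_rot: [0.691, 0.723, -0.006, -0.002]
ft_force: [0.9, 0.6, 1.1]
grip_width: 0.578
```

```bash
python3 - <<'E'
from h import *
to((.427,.006,.12),(.427,.006,.05));turn()
im=manip.camera('wrist');cv2.imwrite('pics/w13.png',im)
E
```

```text
t 33.23 p [ 4.232e-01 -2.000e-04  1.168e-01] yaw 2.54 tool z [-0.0114 -0.0053 -0.9999] F [0.9 0.6 1.1] w 49.1
 to [0.427 0.006 0.12 ]  shift [ 6.   4.  -3.3]
 to [0.427 0.006 0.05 ]  shift [ 0.3  0.8 70. ]
 turn deg [-0.7  0.3 -0.2]
```

View pics/w13.png

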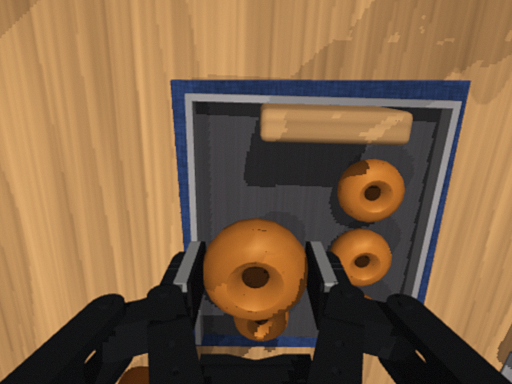

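>>> step_arm([
  [7, 4, 20, -1, 0, 0],
  [0, 0, 35, 0, 0, 0],
  [0, 0, 15, 0, 0, 0],
  [0, 0, 0, 0, 0, 0],
])

```text
clock: 33.78
position: [0.4288, 0.0147, 0.0452]
ee_rot: [0.687, 0.726, 0.002, 0.003]
ft_force: [-0.4, -1.0, 0.6]
grip_width: 0.576
```

```bash
python3 - <<'E'
from h import *
to((.428,.007,.013));turn()
E
```

```text
t 33.77 p [0.4288 0.0147 0.0452] yaw 3.15 tool z [ 0.0084 -0.0013 -1.    ] F [-0.4 -1.   0.6] w 49.0
 to [0.428 0.007 0.013]  shift [-7.5 -1.5 32.2]
 turn deg [0.5 0.1 0.5]
```

>>> step_arm([
  [-8, -2, 10, 0, 0, 0],
  [0, 0, 13, 0, 0, 0],
  [0, 0, 7, 0, 0, 0],
  [0, 0, 2, 0, 0, 0],
  [0, 0, 0, 0, 0, 0],
])

```text
clock: 34.4
position: [0.4285, 0.0071, 0.0123]
ee_rot: [0.687, 0.727, 0.003, 0.004]
ft_force: [-0.9, 0.2, 0.1]
grip_width: 0.574
```

```bash
python3 - <<'E'
from h import *
to((.428,.007,.013));turn()
E
```

```text
t 34.4 p [0.4285 0.0071 0.0123] yaw 3.26 tool z [ 0.0101 -0.0012 -0.9999] F [-0.9  0.2  0.1] w 48.8
 to [0.428 0.007 0.013]  shift [-0.1 -0.5 -0.7]
 turn deg [0.6 0.1 0.6]
```

>>> step_arm([
  [0, 0, 0, 0, 0, 0],
  [0, 0, 0, 0, 0, 0],
  [0, 0, -10, 0, 0, 0],
  [0, 0, -30, 0, 0, 0],
  [0, 0, -55, 0, 0, 0],
  [0, 0, -55, 0, 0, 0],
  [0, 0, -40, 0, 0, 0],
  [0, 0, 0, 0, 0, 0],
], jaw=58)

```text
clock: 35.4
position: [0.4272, 0.0094, 0.2107]
ee_rot: [0.685, 0.728, 0.003, 0.005]
ft_force: [-0.2, -0.3, -0.3]
grip_width: 0.678
```

```bash
python3 - <<'E'
from h import *
im=manip.camera('wrist');cv2.imwrite('pics/w14.png',im)
to((.468,.06,.2));turn()
print(manip.get_obs()['joint_pos'].round(2))
c=ci('wrist');np.savez('w14.npz',*c)
E
```

```text
t 35.45 p [0.4265 0.0093 0.2093] yaw 3.48 tool z [ 0.009 -0.001 -1.   ] F [ 0.5 -0.6  0.7] w 57.6
 to [0.468 0.06  0.2  ]  shift [48.1 44.5  9.6]
 turn deg [0.5 0.1 0.8]
[ 1.2  -0.14 -1.22  1.94 -0.13  1.24  0.09]
```

View pics/w14.png

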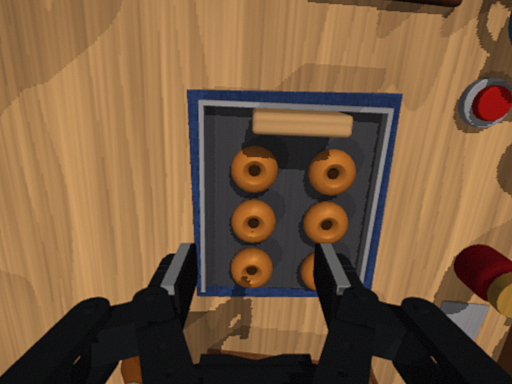

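All six golden bagels are on the tray, at (255,170), (333,172), (253,222), (326,224), (251,268) and about (313,272). The handle is at (302,122).

```bash
python3 - <<'E'
from h import *
z=np.load('w14.npz');c=(z['arr_0'],z['arr_1'],z['arr_2'])
im=cv2.imread('pics/w14.png');cv2.imwrite('pics/w14c.png',cv2.resize(im[80:200,180:410],None,fx=3.4,fy=3.4,interpolation=2))
print('cam',(-c[1].T@c[2]).round(3))
E
```

```text
cam [0.421 0.092 0.352]
```

View pics/w14c.png

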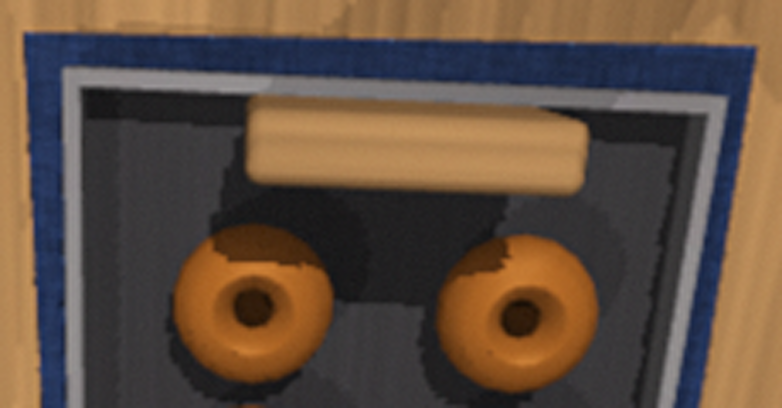

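```bash
python3 - <<'E'
from h import *
z=np.load('w14.npz');c=(z['arr_0'],z['arr_1'],z['arr_2'])
f=lambda x,y:(180+(x+.5)/3.4-.5,80+(y+.5)/3.4-.5)
for p in [(247,183),(584,193),(247,135),(587,148)]: print(plane(c,f(*p),.071)[:2].round(4))
print('rear wall outer z21',[plane(c,f(*p),.021)[:2].round(4) for p in [(63,68),(727,95)]])
print('front/tops of sidewalls', plane(c,(203,290),.021)[:2].round(4))
print('height check, handle top: width 90mm -> ', np.linalg.norm(plane(c,f(247,183),.071)-plane(c,f(584,193),.071)))
E
```

```text
[0.4231 0.0511]
[0.5114 0.0537]
[0.4224 0.0633]
[0.5104 0.0653]
rear wall outer z21 [array([0.3671, 0.0743]), array([0.5659, 0.0786])]
front/tops of sidewalls [ 0.3738 -0.1522]
height check, handle top: width 90mm ->  0.08835954522750764
```

>>> step_arm([
  [0, 0, -4, 0, 0, 10],
  [0, 0, -4, 0, 0, 10],
  [0, 0, -4, 0, 0, 10],
  [0, 0, -4, 0, 0, 10],
  [0, 0, -4, 0, 0, 10],
  [0, 0, -4, 0, 0, 10],
  [0, 0, -4, 0, 0, 10],
  [0, 0, -4, 0, 0, 10],
  [0, 0, 0, 0, 0, 9],
  [0, 0, 0, 0, 0, 0],
], jaw=42)

```text
clock: 36.7
position: [0.4198, 0.0124, 0.2325]
ee_rot: [1.0, 0.017, -0.004, -0.004]
ft_force: [0.1, -0.7, 0.4]
grip_width: 0.489
```

```bash
python3 - <<'E'
from h import *
to((.477,-.15,.24));turn(-88)
print(manip.get_obs()['joint_pos'].round(2))
E
```

```text
t 36.7 p [0.4198 0.0124 0.2325] yaw -88.04 tool z [-0.0078  0.0086 -0.9999] F [ 0.1 -0.7  0.4] w 41.6
 to [ 0.477 -0.15   0.24 ]  shift [ 51.6 164.2  -9.3]
 turn deg [-0.5  0.4 -0. ]
[ 1.53 -0.41 -1.33  1.9  -0.41  1.37 -1.22]
```

>>> step_arm([
  [20, 15, 0, 0, 0, 0],
  [20, 30, 0, 0, 0, 0],
  [10, 40, -5, 0, 0, 0],
  [0, 40, -5, 0, 0, 0],
  [0, 35, 0, 0, 0, 0],
  [0, 0, 0, 0, 0, 0],
])

```text
clock: 37.45
position: [0.4457, -0.1437, 0.252]
ee_rot: [0.999, 0.03, 0.012, -0.006]
ft_force: [-0.5, 0.5, -0.5]
grip_width: 0.487
```

```bash
python3 - <<'E'
from h import *
to((.477,-.15,.24));turn(-88)
print(manip.get_obs()['joint_pos'].round(2))
E
```

```text
t 37.45 p [ 0.4457 -0.1437  0.252 ] yaw -86.58 tool z [ 0.0227  0.0128 -0.9997] F [-0.5  0.5 -0.5] w 41.4
 to [ 0.477 -0.15   0.24 ]  shift [30.6  8.2 12.6]
 turn deg [-0.7 -1.3  1.4]
[ 2.11 -0.49 -1.47  1.79 -0.52  1.42 -0.77]
```

>>> step_arm([
  [0, 0, 0, 0, 0, -10],
  [0, 0, 0, 0, 0, -10],
  [0, 0, 0, 0, 0, -10],
  [0, 0, 0, 0, 0, -10],
  [0, 0, 0, 0, 0, -10],
  [0, 0, 0, 0, 0, -10],
  [0, 0, 0, 0, 0, 0],
])

```text
clock: 38.33
position: [0.4459, -0.1363, 0.2496]
ee_rot: [0.834, 0.551, 0.014, -0.003]
ft_force: [0.3, 0.2, -0.0]
grip_width: 0.492
```

```bash
python3 - <<'E'
from h import *
to((.477,-.15,.24));turn(-28)
print(manip.get_obs()['joint_pos'].round(2))
E
```

```text
t 38.33 p [ 0.4459 -0.1363  0.2496] yaw -23.15 tool z [ 0.0203  0.0202 -0.9996] F [ 0.3  0.2 -0. ] w 41.8
 to [ 0.477 -0.15   0.24 ]  shift [-0.6 33.8 10. ]
 turn deg [ 0.5 -1.5  4.9]
[ 2.1  -0.49 -1.47  1.79 -0.52  1.42  0.32]
```

>>> step_arm([
  [0, 20, 0, 0, 0, 0],
  [0, 30, 0, 0, 0, 0],
  [0, 30, 0, 0, 0, 0],
  [0, 30, 0, 0, 0, 0],
  [0, 0, 0, 0, 0, 0],
])

```text
clock: 38.95
position: [0.4769, -0.1559, 0.281]
ee_rot: [0.835, 0.548, 0.037, 0.027]
ft_force: [-0.2, 0.0, -0.3]
grip_width: 0.488
```

```bash
python3 - <<'E'
from h import *
to((.477,-.15,.24));turn(-23)
print(manip.get_obs()['joint_pos'].round(2))
E
```

```text
t 38.95 p [ 0.4769 -0.1559  0.281 ] yaw -23.57 tool z [ 0.0905 -0.004  -0.9959] F [-0.2  0.  -0.3] w 41.5
 to [ 0.477 -0.15   0.24 ]  shift [ 4.1 -5.8 40.8]
 turn deg [ 4.9 -1.8 -0.5]
[ 2.15 -0.5  -1.47  1.72 -0.56  1.42  0.34]
```

>>> step_arm([
  [20, -8, 5, 4, -1, 0],
  [40, -16, 5, 0, 0, 0],
  [45, -18, 5, 0, 0, 0],
  [45, -18, 5, 0, 0, 0],
  [45, -18, 5, 0, 0, 0],
  [0, 0, 0, 0, 0, 0],
])

```text
clock: 39.7
position: [0.4697, 0.0641, 0.2601]
ee_rot: [0.837, 0.547, 0.013, 0.006]
ft_force: [-0.8, -0.6, -0.6]
grip_width: 0.492
```

```bash
python3 - <<'E'
from h import *
to((.477,-.15,.24));turn(-23)
print(manip.get_obs()['joint_pos'].round(2))
E
```

```text
t 39.7 p [0.4697 0.0641 0.2601] yaw -23.69 tool z [ 0.0294  0.0043 -0.9996] F [-0.8 -0.6 -0.6] w 41.8
 to [ 0.477 -0.15   0.24 ]  shift [-193.5   92.2   19.4]
 turn deg [ 1.4 -0.9 -0.7]
[ 1.65 -0.5  -1.46  1.77 -0.51  1.42 -0.14]
```

```bash
cat > kin.py <<'E'
import numpy as np, itertools
from scipy.spatial.transform import Rotation as Rot
from scipy.optimize import least_squares
D=[([1.31738228,.33286939,-.06472037,1.46096855,.0215918,1.34990908,-.08852274],[.14289981,-.60804182,.23050454],[.993346795,.115159073,-.000111,-.00072]),
([1.2,-.14,-1.22,1.94,-.13,1.24,.09],[.4265,.0093,.2093],[.685,.728,.003,.005]),
([1.53,-.41,-1.33,1.9,-.41,1.37,-1.22],[.4198,.0124,.2325],[1,.017,-.004,-.004]),
([2.11,-.49,-1.47,1.79,-.52,1.42,-.77],[.4457,-.1437,.252],[.999,.03,.012,-.006]),
([2.1,-.49,-1.47,1.79,-.52,1.42,.32],[.4459,-.1363,.2496],[.834,.551,.014,-.003]),
([2.15,-.5,-1.47,1.72,-.56,1.42,.34],[.4769,-.1559,.281],[.835,.548,.037,.027]),
([1.65,-.5,-1.46,1.77,-.51,1.42,-.14],[.4697,.0641,.2601],[.837,.547,.013,.006])]
def fk(q,P,S):
    # axes: z,y,z,y,z,y,z with signs S ; offsets b (z off for odd joints), L: h,L1,L2,L3, elbow offset e
    h,L1,L2,L3,e,e2,b1,b7=P[:8]
    R=Rot.from_euler('z',S[0]*q[0]+b1); p=np.array([0,0,h])
    R=R*Rot.from_euler('y',q[1]); R=R*Rot.from_euler('z',S[1]*q[2]); p=p+R.apply([e,0,L1])
    R=R*Rot.from_euler('y',q[3]); p=p+R.apply([-e,0,0]); R=R*Rot.from_euler('z',S[2]*q[4]); p=p+R.apply([0,0,L2])
    R=R*Rot.from_euler('y',q[5]); p=p+R.apply([e2,0,0]); R=R*Rot.from_euler('z',S[3]*q[6]+b7); p=p+R.apply([0,0,L3])
    return p,R
def res(P,S,full=False):
    r=[]
    for q,p,o in D:
        a,R=fk(q,P,S);r+=list((a-p)*1);r+=list(.2*(R.inv()*Rot.from_quat(o)).as_rotvec())
    return np.array(r)
if __name__=='__main__':
    best=None
    for S in itertools.product([1,-1],repeat=4):
      for b7 in (0,1.57,-1.57,3.14):
        s=least_squares(res,[.33,.4,.4,.25,0,0,0,b7],args=(S,))
        if best is None or s.cost<best[0]: best=(s.cost,S,s.x)
    print(best[0],best[1],best[2].round(4).tolist());print(np.abs(res(best[2],best[1])).reshape(-1,6).round(4))
E
python3 kin.py
```

```text
0.00034852596643075777 (-1, -1, -1, -1) [0.1071, 0.4943, 0.5525, 0.1976, -0.0178, 0.0651, -0.0757, -4.7855]
[[0.0047 0.0098 0.0128 0.     0.     0.0005]
 [0.0104 0.0068 0.0015 0.     0.0014 0.0005]
 [0.0037 0.0062 0.001  0.0005 0.0005 0.0008]
 [0.0049 0.0036 0.0034 0.0005 0.0002 0.0005]
 [0.0062 0.0065 0.001  0.0008 0.0008 0.001 ]
 [0.0012 0.0036 0.0035 0.0001 0.0008 0.0001]
 [0.0054 0.0024 0.0023 0.0008 0.0008 0.0005]]
```

```bash
cat > sim.py <<'E'
from kin import *
S=(-1,-1,-1,-1)
def fit():
    s=least_squares(res,[.1071,.4943,.5525,.1976,-.0178,.0651,0,-4.712],args=(S,));return s.x
P=fit()
LO=np.array([-2.6,-.5,-1.47,.16,-1.27,.06,-2.6]);HI=np.array([2.6,2.12,1.34,2.42,4.41,2.06,2.6])
def jac(q):
    p,R=fk(q,P,S);J=np.zeros((6,7))
    for i in range(7):
        d=np.array(q,float);d[i]+=1e-5;a,B=fk(d,P,S);J[:3,i]=(a-p)/1e-5;J[3:,i]=(B*R.inv()).as_rotvec()/1e-5
    return p,R,J
def go(q,pt,Rt,n,lam=1e-3,null=None,k=0.):
    q=np.array(q,float);p0,R0=fk(q,P,S);dr=(Rt*R0.inv()).as_rotvec()
    for i in range(1,n+1):
        pp=p0+(pt-p0)*i/n;RR=Rot.from_rotvec(dr*i/n)*R0
        for _ in range(4):
            p,R,J=jac(q);e=np.r_[pp-p,(RR*R.inv()).as_rotvec()]
            Ji=J.T@np.linalg.inv(J@J.T+lam*np.eye(6)*.1)
            dq=Ji@e
            if null is not None: dq+=k*(np.eye(7)-Ji@J)@(null-q)
            q=np.clip(q+dq,LO,HI)
    return q,np.linalg.norm(pp-p)
def Ry(yawd):
    c,s=np.cos(np.radians(yawd)),np.sin(np.radians(yawd));y=np.array([c,s,0]);z=np.array([0,0,-1.]);return Rot.from_matrix(np.c_[np.cross(y,z),y,z])
if __name__=='__main__':
    q=D[0][0]
    p,R=fk(q,P,S);print(p)
    W=[((.43,-.01,.22),2.7)]
    B=[(.411,.21),(.494,.21),(.584,.21),(.42,.397),(.512,.386),(.592,.392)];T=[(.433,-.117),(.517,-.117),(.515,-.055),(.43,-.057),(.514,.008),(.428,.007)]
    for b,t in zip(B,T): W+=[((*b,.12),2.7),((*b,.015),2.7),((*b,.12),2.7),((*t,.11),2.7),((*t,.013),2.7),((*t,.11),2.7)]
    W+=[((.427,.009,.21),3.)]
    for w,y in W:
        q,e=go(q,np.array(w),Ry(y),10)
        if w[2]>.1: print(w,q.round(2),round(e,4))
E
python3 sim.py; python3 -c "
from sim import *;print(P.round(3))"
```

```text
[ 0.13815052 -0.5982536   0.24333275]
(0.43, -0.01, 0.22) [ 0.71 -0.02 -0.75  1.89 -0.02  1.26  0.01] 0.0
(0.411, 0.21, 0.12) [ 0.31  0.23 -0.98  1.94  0.21  1.09 -0.7 ] 0.0
(0.411, 0.21, 0.12) [ 0.32  0.23 -0.98  1.94  0.22  1.09 -0.7 ] 0.0
(0.433, -0.117, 0.11) [ 0.87  0.17 -0.75  1.97  0.13  1.05  0.11] 0.0
(0.433, -0.117, 0.11) [ 0.88  0.17 -0.76  1.97  0.13  1.05  0.11] 0.0
(0.494, 0.21, 0.12) [ 0.23  0.39 -0.88  1.77  0.33  1.13 -0.72] 0.0
(0.494, 0.21, 0.12) [ 0.23  0.4  -0.88  1.77  0.34  1.13 -0.72] 0.0
(0.517, -0.117, 0.11) [ 0.79  0.37 -0.79  1.8   0.29  1.1  -0.05] 0.0
(0.517, -0.117, 0.11) [ 0.79  0.37 -0.79  1.8   0.29  1.1  -0.05] 0.0
(0.584, 0.21, 0.12) [ 0.15  0.55 -0.81  1.58  0.42  1.2  -0.69] 0.0
(0.584, 0.21, 0.12) [ 0.15  0.55 -0.81  1.58  0.42  1.2  -0.69] 0.0
(0.515, -0.055, 0.11) [ 0.71  0.35 -0.82  1.82  0.29  1.09 -0.17] 0.0
(0.515, -0.055, 0.11) [ 0.71  0.35 -0.83  1.82  0.29  1.09 -0.17] 0.0
(0.42, 0.397, 0.12) [-0.16  0.5  -0.91  1.68  0.42  1.17 -1.12] 0.0
(0.42, 0.397, 0.12) [-0.16  0.5  -0.91  1.68  0.42  1.17 -1.12] 0.0
(0.43, -0.057, 0.11) [ 0.83  0.14 -0.83  2.    0.12  1.05 -0.01] 0.0
(0.43, -0.057, 0.11) [ 0.83  0.14 -0.84  2.    0.12  1.05 -0.01] 0.0
(0.512, 0.386, 0.12) [-0.14  0.61 -0.86  1.52  0.48  1.23 -1.02] 0.0
(0.512, 0.386, 0.12) [-0.14  0.61 -0.86  1.52  0.48  1.23 -1.02] 0.0
(0.514, 0.008, 0.11) [ 0.65  0.36 -0.9   1.83  0.32  1.1  -0.32] 0.0
(0.514, 0.008, 0.11) [ 0.65  0.36 -0.9   1.83  0.32  1.1  -0.32] 0.0
(0.592, 0.392, 0.12) [-0.17  0.73 -0.82  1.34  0.53  1.3  -0.95] 0.0
(0.592, 0.392, 0.12) [-0.17  0.73 -0.82  1.34  0.53  1.3  -0.95] 0.0
(0.428, 0.007, 0.11) [ 0.81  0.14 -0.97  2.01  0.14  1.05 -0.18] 0.0
(0.428, 0.007, 0.11) [ 0.81  0.15 -0.98  2.01  0.14  1.05 -0.18] 0.0
(0.427, 0.009, 0.21) [ 0.89 -0.03 -0.97  1.91 -0.02  1.25 -0.02] 0.0
[ 0.107  0.494  0.552  0.198 -0.018  0.065 -0.076 -4.785]
```

```bash
cat > s2.py <<'E'
from sim import *
q0=np.array([1.65,-.5,-1.46,1.77,-.51,1.42,-.14])
pc,Rc=fk(q0,P,S)
def tiltR(yawd,th): # tray front (-y) down by th
    return Rot.from_rotvec([np.radians(th),0,0])*Ry(yawd)
def run(q,W,v=True):
    for w,R,n in W:
        q,e=go(q,np.array(w),R,n)
        if v: print(np.round(w,3),q.round(2),round(e,4))
    return q
if __name__=='__main__':
    for ya in (92,):
        q=run(q0,[((.467,.061,.25),Ry(35),12),((.467,.061,.25),Ry(ya),12),((.467,.061,.03),Ry(ya),10),((.467,.061,.15),Ry(ya),10),((.477,-.15,.25),Ry(ya),12),((.477,-.15,.23),tiltR(ya,15),8),((.477,-.15,.23),tiltR(ya,30),8)])
E
python3 s2.py
```

```text
[0.467 0.061 0.25 ] [ 1.64 -0.44 -1.47  1.79 -0.45  1.41  0.84] 0.0149
[0.467 0.061 0.25 ] [ 1.64 -0.43 -1.47  1.79 -0.44  1.4   1.83] 0.0169
[0.467 0.061 0.03 ] [ 1.91 -0.5  -1.47  2.07 -0.72  1.05  2.06] 0.1655
[0.467 0.061 0.15 ] [ 1.76 -0.5  -1.47  1.92 -0.59  1.27  1.96] 0.0672
[ 0.477 -0.15   0.25 ] [ 2.2  -0.5  -1.47  1.73 -0.55  1.45  2.35] 0.0433
[ 0.477 -0.15   0.23 ] [ 2.37 -0.5  -1.47  1.76 -0.75  1.6   2.48] 0.0883
[ 0.477 -0.15   0.23 ] [ 2.5  -0.5  -1.47  1.78 -0.91  1.79  2.56] 0.1276
```

```bash
cat > s3.py <<'E'
from s2 import *
import sys
rng=np.random.default_rng(int(sys.argv[1]));out=[]
ya=float(sys.argv[2])
import time;t0=time.time()
while time.time()-t0<150:
    k=rng.integers(1,4);W=[]
    for _ in range(k):
        a=rng.uniform(-1.2,.8);r=rng.uniform(.5,.8)
        W.append((tuple(np.round([r*np.cos(a),r*np.sin(a),rng.uniform(.25,.45)],2)),rng.uniform(-100,120),*rng.uniform(-25,25,2)))
    q=q0;bad=0
    for w,y,tx,ty in W:
        q,e=go(q,np.array(w),Rot.from_rotvec(np.radians([tx,ty,0]))*Ry(y),10);bad=max(bad,e)
    if bad>.05: continue
    q,e=go(q,np.array((.467,.061,.25)),Ry(ya),10)
    m=np.min(np.minimum(q-LO,HI-q));out.append((m,e,W,q))
out=[o for o in out if o[1]<.01];out.sort(key=lambda o:-o[0])
for o in out[:3]: print(round(o[0],2),round(o[1],3),[(w,round(float(y)),round(float(a)),round(float(b))) for w,y,a,b in o[2]],o[3].round(2))
E
for s in 1 2; do for y in 92 -88; do OMP_NUM_THREADS=1 python3 s3.py $s $y > o_${s}_$y.txt & done; done; wait; tail -n 3 o_*
```

```text
==> o_1_-88.txt <==
0.57 0.0 [((np.float64(0.38), np.float64(-0.51), np.float64(0.42)), 0, 5, -20), ((np.float64(0.64), np.float64(-0.46), np.float64(0.38)), -20, 1, 14)] [ 0.65  0.07 -0.9   1.77  0.06  1.32 -1.8 ]
0.57 0.0 [((np.float64(0.34), np.float64(-0.53), np.float64(0.4)), 119, 1, -21), ((np.float64(0.66), np.float64(0.2), np.float64(0.28)), -54, 0, -17)] [ 0.64  0.07 -0.89  1.77  0.06  1.32 -1.8 ]
0.57 0.0 [((np.float64(0.26), np.float64(-0.58), np.float64(0.32)), 5, -19, -14), ((np.float64(0.61), np.float64(-0.05), np.float64(0.41)), 33, 18, 12)] [ 0.61  0.07 -0.85  1.77  0.05  1.32 -1.79]

==> o_1_92.txt <==
0.57 0.0 [((np.float64(0.41), np.float64(0.38), np.float64(0.35)), -15, 6, -12), ((np.float64(0.35), np.float64(-0.54), np.float64(0.38)), -16, 24, -5)] [ 0.56  0.07 -0.8   1.77  0.05  1.32  1.36]
0.56 0.0 [((np.float64(0.7), np.float64(0.38), np.float64(0.29)), 12, -20, 9)] [-0.95  0.06  0.78  1.77 -0.05  1.32  1.45]
0.54 0.0 [((np.float64(0.37), np.float64(-0.38), np.float64(0.28)), 105, 14, -15), ((np.float64(0.27), np.float64(-0.64), np.float64(0.31)), -50, -15, -1
[... 699 characters left out ...]
.float64(0.35), np.float64(0.42)), 42, -22, -20)] [ 0.55  0.06 -0.79  1.77  0.05  1.32 -1.79]

==> o_2_92.txt <==
0.57 0.0 [((np.float64(0.44), np.float64(0.32), np.float64(0.4)), -48, -11, -23)] [ 0.65  0.07 -0.9   1.77  0.06  1.32  1.35]
0.56 0.0 [((np.float64(0.51), np.float64(-0.15), np.float64(0.44)), 96, 25, -25), ((np.float64(0.55), np.float64(-0.53), np.float64(0.3)), 75, -22, 8), ((np.float64(0.51), np.float64(0.1), np.float64(0.28)), -12, -11, -5)] [ 0.44  0.06 -0.68  1.77  0.04  1.32  1.37]
0.5 0.0 [((np.float64(0.2), np.float64(-0.5), np.float64(0.44)), 25, -4, -21), ((np.float64(0.37), np.float64(-0.34), np.float64(0.42)), 105, 2, 15)] [ 0.71  0.08 -0.97  1.77  0.07  1.32  1.34]
```

>>> step_arm([
  [30, 10, -15, 1, -1, 0],
  [45, 16, -15, 0, 0, 0],
  [45, 16, -15, 0, 0, 0],
  [45, 16, -15, 0, 0, 0],
  [45, 16, 0, 0, 0, 0],
  [45, 16, 0, 0, 0, 0],
  [45, 16, 0, 0, 0, 0],
  [0, 0, 0, 0, 0, 0],
])

```text
clock: 40.7
position: [0.5027, 0.2284, 0.3787]
ee_rot: [0.836, 0.541, 0.087, 0.025]
ft_force: [-0.4, 0.3, 0.1]
grip_width: 0.491
```

```bash
python3 - <<'E'
from h import *
to((.477,-.15,.24));turn(-23)
print(manip.get_obs()['joint_pos'].round(3).tolist())
E
```

```text
t 40.7 p [0.5027 0.2284 0.3787] yaw -24.66 tool z [ 0.1726  0.0521 -0.9836] F [-0.4  0.3  0.1] w 41.7
 to [ 0.477 -0.15   0.24 ]  shift [-370.6  114.4  112.3]
 turn deg [ 7.9 -6.7 -1.2]
[1.472, -0.499, -1.468, 1.504, -0.545, 1.504, -0.464]
```

```bash
python3 - <<'E'
from s2 import *
q=np.array([1.472,-.499,-1.468,1.504,-.545,1.504,-.464])
p,R,J=jac(q);print(p)
Ji=np.linalg.pinv(J);np.set_printoptions(suppress=True)
print('world per 100mm x,y,z / 10deg rot wx,wy,wz');
sc=[.1]*3+[.1745]*3
for i,n in enumerate('x y z wx wy wz'.split()): print(n,(Ji[:,i]*sc[i]).round(3))
u,s,v=np.linalg.svd(J);print('null',v[6].round(2))
E
```

```text
[0.4976553  0.22001578 0.37842605]
world per 100mm x,y,z / 10deg rot wx,wy,wz
x [ 0.434 -0.05  -0.323 -0.19  -0.079  0.018  0.052]
y [-0.002 -0.092 -0.087 -0.084 -0.077  0.032 -0.131]
z [ 0.026  0.034  0.031 -0.177  0.031  0.166 -0.035]
wx [-0.009  0.076 -0.009  0.03  -0.096 -0.029 -0.012]
wy [ 0.151 -0.004 -0.132 -0.06  -0.005  0.165 -0.002]
wz [-0.004  0.052 -0.04   0.001  0.026 -0.016  0.142]
null [-0.11  0.5  -0.43 -0.03  0.56 -0.23 -0.43]
```

```bash
cat > s4.py <<'E'
from s2 import *
import sys,time
q0=np.array([1.472,-.499,-1.468,1.504,-.545,1.504,-.464])
rng=np.random.default_rng(int(sys.argv[1]));out=[];t0=time.time()
def path(q,w,R,n=10):
    # single-iteration steps, flag limit touching
    p0,R0=fk(q,P,S);dr=(R*R0.inv()).as_rotvec();touch=0
    for i in range(1,n+1):
        p,RR,J=jac(q);e=np.r_[p0+(np.array(w)-p0)*i/n-p,(Rot.from_rotvec(dr*i/n)*R0*RR.inv()).as_rotvec()]
        q2=q+np.linalg.pinv(J,rcond=.02)@e;qc=np.clip(q2,LO+.003,HI-.003)
        touch+=np.abs(qc-q2).sum();q=qc
    return q,touch
if __name__=='__main__':
  while time.time()-t0<100:
    k=rng.integers(1,4);W=[];q=q0;T=0
    for _ in range(k):
        a=rng.uniform(-1.5,.8);r=rng.uniform(.42,.78)
        w=(tuple(np.round([r*np.cos(a),r*np.sin(a),rng.uniform(.25,.5)],2).tolist()),round(rng.uniform(-120,120)),*[round(x) for x in rng.uniform(-20,20,2)])
        W.append(w);q,t=path(q,w[0],Rot.from_rotvec(np.radians([w[2],w[3],0]))*Ry(w[1]),12);T+=t
        if T>.03: break
    if T>.03: continue
    m=np.min(np.minimum(q-LO,HI-q));out.append((m,T,W,q))
  out.sort(key=lambda o:-o[0]);print(len(out))
  for o in out[:4]: print(round(o[0],2),round(o[1],3),o[2],o[3].round(2))
  one=[o for o in out if len(o[2])==1]
  for o in one[:3]: print('1:',round(o[0],2),round(o[1],3),o[2],o[3].round(2))
E
for s in 1 2 3; do OMP_NUM_THREADS=1 python3 s4.py $s > p_$s.txt & done; wait; cat p_*
```

```text
430
0.82 0.0 [((0.22, -0.47, 0.36), -7, 12, 6), ((0.72, -0.15, 0.3), -95, -4, -15)] [ 0.42  0.47 -0.48  1.2   0.27  1.24 -1.69]
0.77 0.001 [((0.46, 0.17, 0.39), -30, 7, 3), ((0.07, -0.7, 0.39), -18, -18, -18)] [ 1.51  0.34 -0.02  1.19 -0.31  1.29  1.22]
0.76 0.0 [((0.19, -0.65, 0.3), 6, -9, -6), ((0.58, -0.18, 0.26), 5, -7, -11)] [ 0.73  0.26 -0.65  1.56  0.26  1.17  0.12]
0.74 0.0 [((0.32, -0.42, 0.44), 85, 14, -5), ((0.72, 0.1, 0.29), -72, 6, -9)] [ 0.09  0.5  -0.45  1.19  0.15  1.32 -1.58]
1: 0.7 0.0 [((0.41, -0.52, 0.36), 62, -11, -18)] [ 1.45  0.31 -0.77  1.34  0.13  1.21  1.8 ]
1: 0.7 0.0 [((0.28, -0.48, 0.28), 33, -1, -3)] [ 1.38  0.2  -0.46  1.57  0.06  1.35  1.49]
1: 0.68 0.0 [((0.28, -0.67, 0.33), 60, -15, -1)] [ 1.47  0.48 -0.63  1.18  0.42  1.34  1.92]
413
0.86 0.0 [((0.19, -0.68, 0.32), -80, -18, -4)] [ 1.59  0.39 -0.54  1.29  0.27  1.2  -0.34]
0.83 0.0 [((0.07, -0.66, 0.25), -89, -14, -1)] [ 1.61  0.33 -0.29  1.45  0.13  1.13 -0.25]
0.8 0.0 [((0.37, -0.67, 0.33), 68, 15, -11), ((0.43, -0.55, 0.42), -35, -17, -17)] [ 1.1   0.31 -0.36  1.17  0.08  1.26  0.17]
0.8 0.0 [((0
[... 480 characters left out ...]
  0.49]
0.83 0.0 [((0.29, -0.33, 0.45), -65, 13, -12), ((0.55, 0.01, 0.46), 91, -4, -19), ((0.64, -0.43, 0.26), 14, -15, -16)] [ 0.89  0.55 -0.64  1.23  0.48  1.12  0.49]
0.8 0.0 [((0.12, -0.48, 0.42), 38, -1, 9), ((0.67, -0.04, 0.46), 52, 14, -3), ((0.64, 0.26, 0.25), 6, 16, -2)] [-0.04  0.47 -0.51  1.32 -0.02  1.26 -0.37]
0.79 0.0 [((0.08, -0.73, 0.28), -114, -10, -20)] [ 1.59  0.48 -0.17  1.22 -0.27  1.27 -0.47]
1: 0.79 0.0 [((0.08, -0.73, 0.28), -114, -10, -20)] [ 1.59  0.48 -0.17  1.22 -0.27  1.27 -0.47]
1: 0.74 0.0 [((0.31, -0.69, 0.33), -98, -9, -17)] [ 1.55  0.57 -0.73  1.1   0.21  1.31 -0.78]
1: 0.73 0.0 [((0.21, -0.58, 0.27), 6, -15, -1)] [ 1.46  0.23 -0.41  1.54  0.21  1.15  1.12]
```

```bash
cat > s5.py <<'E'
from s4 import *
def chain(pre,ya,v=True):
    q=q0;T=0;mm=9
    W=pre+[((.50,.0,.22),Ry(ya)),((.467,.061,.15),Ry(ya)),((.467,.061,.03),Ry(ya)),((.467,.061,.25),Ry(ya)),((.477,-.14,.25),Ry(ya)),((.477,-.15,.23),tiltR(ya,15)),((.477,-.15,.22),tiltR(ya,35)),((.477,-.14,.25),Ry(ya)),((.467,.061,.25),Ry(ya)),((.467,.061,.03),Ry(ya)),((.467,.061,.2),Ry(ya)),((.67,.088,.1),Ry(ya)),((.67,.088,.02),Ry(ya))]
    for i,(w,R) in enumerate(W):
        q,t=path(q,w,R,14);T+=t
        if v: print(w,q.round(2),round(t,3))
    return T
for pre in ([((.22,-.55,.33),Ry(-60)),((.55,-.42,.3),Ry(-60)),((.6,-.15,.3),Ry(-60))],[((.22,-.55,.33),Ry(-20)),((.55,-.42,.3),Ry(0)),((.6,-.15,.3),Ry(45))]):
    for ya in (92,-88): print(ya);chain(pre,ya)
E
timeout 200 python3 s5.py 1
```

```text
92
(0.22, -0.55, 0.33) [ 1.57  0.29 -0.59  1.4   0.17  1.5  -0.06] 0.0
(0.55, -0.42, 0.3) [ 0.99  0.54 -0.68  1.18  0.33  1.53 -0.68] 0.0
(0.6, -0.15, 0.3) [ 0.72  0.4  -0.77  1.38  0.27  1.47 -1.08] 0.0
(0.5, 0.0, 0.22) [ 1.06  0.43 -1.45  1.76  0.44  1.34  1.13] 0.0
(0.467, 0.061, 0.15) [ 0.93  0.42 -1.41  1.9   0.45  1.21  0.98] 0.0
(0.467, 0.061, 0.03) [ 0.73  0.55 -1.19  1.99  0.61  1.02  0.86] 0.0
(0.467, 0.061, 0.25) [ 1.09  0.3  -1.47  1.78  0.31  1.36  1.1 ] 0.202
(0.477, -0.14, 0.25) [ 1.37  0.37 -1.45  1.73  0.38  1.38  1.46] 0.11
(0.477, -0.15, 0.23) [ 1.41  0.52 -1.46  1.72  0.26  1.38  1.51] 0.0
(0.477, -0.15, 0.22) [ 1.43  0.7  -1.47  1.71  0.09  1.39  1.57] 0.053
(0.477, -0.14, 0.25) [ 1.37  0.36 -1.44  1.73  0.36  1.38  1.48] 0.0
(0.467, 0.061, 0.25) [ 1.07  0.22 -1.45  1.78  0.23  1.34  1.18] 0.094
(0.467, 0.061, 0.03) [ 0.68  0.5  -1.11  1.99  0.54  0.99  0.92] 0.0
(0.467, 0.061, 0.2) [ 0.97  0.28 -1.37  1.84  0.29  1.26  1.13] 0.0
(0.67, 0.088, 0.1) [ 0.41  0.76 -1.    1.45  0.65  1.28  0.96] 0.0
(0.67, 0.088, 0.02) [ 0.38  0.84 -0.94  1.5   0.71  1.17  0.92] 0.0

[... 2580 characters left out ...]
.91 -1.95] 0.0
(0.467, 0.061, 0.25) [ 0.42  0.06 -0.65  1.78  0.04  1.32 -1.77] 0.0
(0.477, -0.14, 0.25) [ 0.64  0.11 -0.47  1.72  0.05  1.32 -1.37] 0.0
(0.477, -0.15, 0.23) [ 0.72  0.18 -0.45  1.72 -0.17  1.36 -1.21] 0.0
(0.477, -0.15, 0.22) [ 0.81  0.27 -0.45  1.72 -0.43  1.47 -1.07] 0.0
(0.477, -0.14, 0.25) [ 0.64  0.11 -0.47  1.72  0.05  1.32 -1.37] 0.0
(0.467, 0.061, 0.25) [ 0.42  0.06 -0.65  1.78  0.04  1.32 -1.77] 0.0
(0.467, 0.061, 0.03) [ 0.32  0.32 -0.62  1.98  0.24  0.91 -1.95] 0.0
(0.467, 0.061, 0.2) [ 0.41  0.1  -0.66  1.84  0.07  1.23 -1.8 ] 0.0
(0.67, 0.088, 0.1) [ 0.18  0.62 -0.59  1.44  0.35  1.19 -1.99] 0.0
(0.67, 0.088, 0.02) [ 0.16  0.69 -0.56  1.49  0.4   1.07 -2.01] 0.0
```

>>> step_arm([
  [-20, 0, 0, 4, -3, 0],
  [-45, 4, 0, 4, -3, 0],
  [-52, 5, 3, 0, 0, 0],
  [-52, 5, 3, 0, 0, 0],
  [-52, 5, 3, 0, 0, 0],
  [-52, 5, 3, 0, 0, 0],
  [-52, 5, 3, 0, 0, 0],
  [-52, 5, 3, 0, 0, 0],
  [0, 0, 0, 0, 0, 0],
])

```text
clock: 41.82
position: [0.358, -0.1544, 0.3458]
ee_rot: [0.843, 0.538, 0.005, -0.009]
ft_force: [0.4, 1.0, -0.2]
grip_width: 0.495
```

```bash
python3 - <<'E'
from h import *
to((.22,-.55,.33));turn(-60)
print(manip.get_obs()['joint_pos'].round(3).tolist())
E
```

```text
t 41.83 p [ 0.358  -0.1544  0.3458] yaw -24.96 tool z [-0.0018  0.0208 -0.9998] F [ 0.4  1.  -0.2] w 42.1
 to [ 0.22 -0.55  0.33]  shift [-417.1   42.     7.8]
 turn deg [-0.9 -0.8 35. ]
[1.472, -0.304, -0.904, 1.769, -0.253, 1.578, 0.157]
```

>>> step_arm([
  [-45, 5, 0, 0, 0, 5],
  [-48, 8, 0, 0, 0, 8],
  [-48, 12, 0, 0, 0, 8],
  [-47, 18, 0, 0, 0, 8],
  [-44, 24, 0, 0, 0, 6],
  [-42, 26, 0, 0, 0, 0],
  [-42, 26, 0, 0, 0, 0],
  [0, 0, 0, 0, 0, 0],
])

```text
clock: 42.82
position: [0.2049, -0.4735, 0.3352]
ee_rot: [0.969, 0.248, 0.0, -0.014]
ft_force: [0.7, 0.6, 0.3]
grip_width: 0.497
```

```bash
python3 - <<'E'
from h import *
to((.55,-.42,.3));turn(-60)
print(manip.get_obs()['joint_pos'].round(3).tolist())
E
```

```text
t 42.83 p [ 0.2049 -0.4735  0.3352] yaw -61.32 tool z [-0.0068  0.0275 -0.9996] F [0.7 0.6 0.3] w 42.2
 to [ 0.55 -0.42  0.3 ]  shift [328.2 119.7  34.3]
 turn deg [-1.6 -0.4 -1.3]
[1.751, 0.135, -0.74, 1.517, 0.082, 1.552, -0.058]
```

>>> step_arm([
  [40, 15, 5, -1, 0, 0],
  [54, 20, 5, 0, 0, 0],
  [54, 20, 5, 0, 0, 0],
  [54, 20, 5, 0, 0, 0],
  [54, 20, 5, 0, 0, 0],
  [54, 20, 5, 0, 0, 0],
  [0, 0, 0, 0, 0, 0],
])

```text
clock: 43.7
position: [0.5392, -0.4222, 0.3009]
ee_rot: [0.969, 0.245, 0.001, -0.01]
ft_force: [0.7, -0.5, -0.5]
grip_width: 0.492
```

```bash
python3 - <<'E'
from h import *
to((.6,-.15,.3));turn(-60)
print(manip.get_obs()['joint_pos'].round(3).tolist())
E
```

```text
t 43.7 p [ 0.5392 -0.4222  0.3009] yaw -61.61 tool z [-0.0031  0.019  -0.9998] F [ 0.7 -0.5 -0.5] w 41.8
 to [ 0.6  -0.15  0.3 ]  shift [ 182.9 -210.5    5.9]
 turn deg [-1.  -0.4 -1.6]
[1.093, 0.577, -0.819, 1.111, 0.393, 1.62, -0.697]
```

>>> step_arm([
  [30, -35, 0, -1, 0, 0],
  [38, -44, 0, 0, 0, 0],
  [38, -44, 0, 0, 0, 0],
  [38, -44, 0, 0, 0, 0],
  [34, -40, 0, 0, 0, 0],
  [0, 0, 0, 0, 0, 0],
])

```text
clock: 44.45
position: [0.5953, -0.1479, 0.3022]
ee_rot: [0.97, 0.244, 0.002, -0.001]
ft_force: [-0.5, -1.6, 0.5]
grip_width: 0.493
```

```bash
python3 - <<'E'
from h import *
to((.467,.061,.2));turn(-88)
print(manip.get_obs()['joint_pos'].round(3).tolist())
E
```

```text
t 44.45 p [ 0.5953 -0.1479  0.3022] yaw -61.74 tool z [ 0.0025  0.0036 -1.    ] F [-0.5 -1.6  0.5] w 41.9
 to [0.467 0.061 0.2  ]  shift [ -14.5 -244.5  102.7]
 turn deg [-0.2 -0.2 26.3]
[0.846, 0.418, -0.929, 1.344, 0.328, 1.537, -1.127]
```

>>> step_arm([
  [-2, -38, 10, 0, 0, 9],
  [-9, -40, 17, 0, 0, 9],
  [-15, -38, 17, 0, 0, 8],
  [-20, -35, 17, 0, 0, 0],
  [-20, -35, 17, 0, 0, 0],
  [-20, -35, 17, 0, 0, 0],
  [0, 0, 0, 0, 0, 0],
])

```text
clock: 45.32
position: [0.4642, 0.0561, 0.2042]
ee_rot: [1.0, 0.006, 0.001, 0.001]
ft_force: [-0.0, -1.1, 0.4]
grip_width: 0.491
```

```bash
python3 - <<'E'
from h import *
to((.467,.061,.12),(.467,.061,.03));turn(-88)
print(manip.get_obs()['joint_pos'].round(3).tolist())
im=manip.camera('wrist');cv2.imwrite('pics/w15.png',im)
im=manip.camera('side');cv2.imwrite('pics/sd1.png',cv2.resize(im[60:300,160:400],None,fx=2.4,fy=2.4,interpolation=2))
E
```

```text
t 45.33 p [0.4642 0.0561 0.2042] yaw -89.3 tool z [ 0.0014 -0.0024 -1.    ] F [-0.  -1.1  0.4] w 41.7
 to [0.467 0.061 0.12 ]  shift [ 2.7 -5.1 84.2]
 to [0.467 0.061 0.03 ]  shift [-0.1 -0.2 90. ]
 turn deg [ 0.1 -0.1 -1.3]
[0.779, 0.078, -1.02, 1.856, 0.073, 1.245, -1.821]
```

View pics/w15.png

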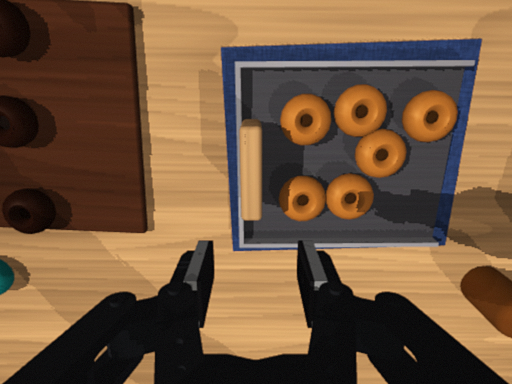

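View pics/sd1.png

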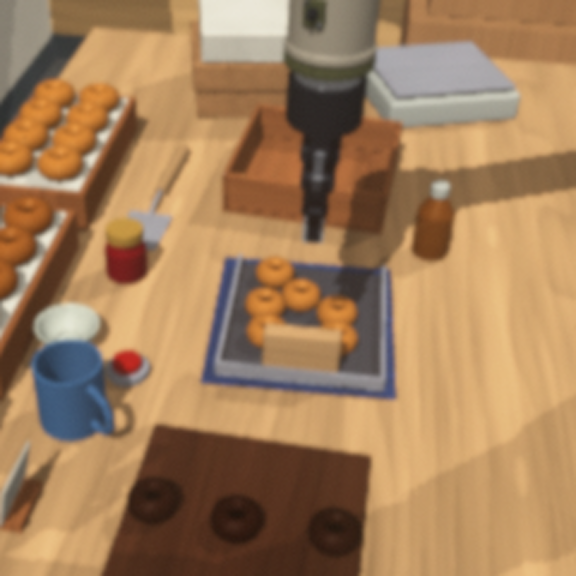

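The bagel near the lip at (382,152) has been knocked inward. All six are still on the tray, so that does no harm. Now I refine the handle position.

```bash
python3 - <<'E'
from h import *
c=ci('wrist');im=cv2.imread('pics/w15.png')
cv2.imwrite('pics/w15c.png',cv2.resize(im[100:250,220:400],None,fx=4,fy=4,interpolation=2))
print('cam',(-c[1].T@c[2]).round(3))
for p in [(243,121),(262,121),(241,219),(260,220)]: print(plane(c,p,.071)[:2].round(4))
print('rear wall top',[plane(c,p,.021)[:2].round(4) for p in [(236,62),(236,245)]],'lip',[plane(c,p,.007)[:2].round(4) for p in [(472,66),(442,240)]])
E
```

```text
cam [0.548 0.056 0.349]
[0.5192 0.0654]
[0.5193 0.049 ]
[0.4272 0.0676]
[0.4263 0.0494]
rear wall top [array([0.5697, 0.0737]), array([0.3726, 0.0757])] lip [array([ 0.5689, -0.1636]), array([ 0.3738, -0.1716])]
```

View pics/w15c.png

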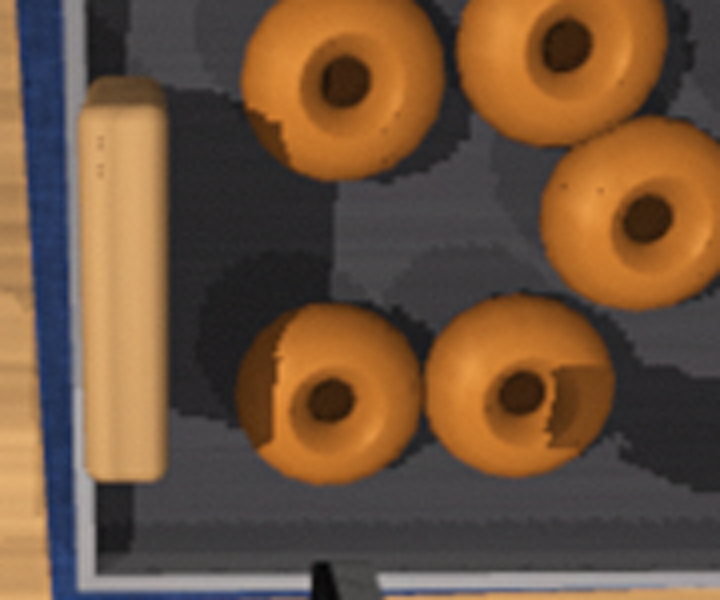

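>>> step_arm([
  [4, -3, 20, 0, 0, -1],
  [0, 0, 35, 0, 0, 0],
  [0, 0, 25, 0, 0, 0],
  [0, 0, 0, 0, 0, 0],
], jaw=40)

```text
clock: 45.92
position: [0.4745, 0.0494, 0.125]
ee_rot: [1.0, 0.008, 0.003, 0.001]
ft_force: [0.2, -0.3, 0.5]
grip_width: 0.473
```

```bash
python3 - <<'E'
from h import *
to((.469,.0595,.03));turn(-88)
im=manip.camera('wrist');cv2.imwrite('pics/w16.png',im)
E
```

```text
t 45.92 p [0.4745 0.0494 0.125 ] yaw -89.13 tool z [ 0.0064 -0.0025 -1.    ] F [ 0.2 -0.3  0.5] w 40.2
 to [0.469  0.0595 0.03  ]  shift [ -5.9 -10.4  94.9]
 turn deg [ 0.2 -0.4 -1.1]
```

View pics/w16.png

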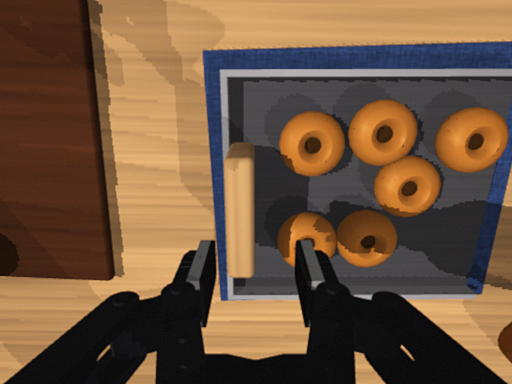

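>>> step_arm([
  [-6, -10, 10, 0, 0, -1],
  [0, 0, 15, 0, 0, 0],
  [0, 0, 8, 0, 0, 0],
  [0, 0, 0, 0, 0, 0],
], jaw=40)

```text
clock: 46.48
position: [0.4706, 0.0594, 0.093]
ee_rot: [1.0, 0.016, 0.006, 0.002]
ft_force: [0.9, 0.1, -0.1]
grip_width: 0.47
```

```bash
python3 - <<'E'
from h import *
to((.469,.0595,.03));turn(-88)
im=manip.camera('wrist');cv2.imwrite('pics/w17.png',im)
c=ci('wrist')
for x in (.427,.515): print([proj(c,(x,y,.071)).round(0) for y in (.0695,.0495)])
E
```

```text
t 46.48 p [0.4706 0.0594 0.093 ] yaw -88.14 tool z [ 0.0114 -0.0032 -0.9999] F [ 0.9  0.1 -0.1] w 39.9
 to [0.469  0.0595 0.03  ]  shift [-2.3 -0.4 63. ]
 turn deg [ 0.2 -0.6 -0.1]
[array([238., 298.]), array([270., 299.])]
[array([241., 160.]), array([278., 161.])]
```

View pics/w17.png

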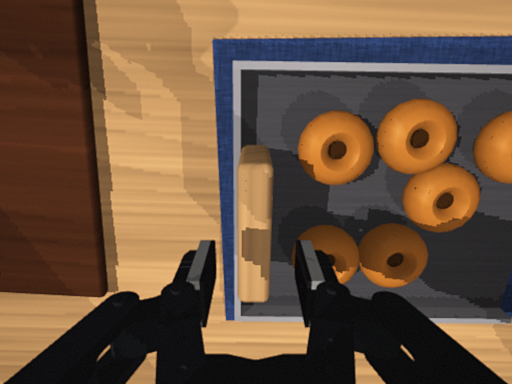

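>>> step_arm([
  [-3, 0, 15, 0, -0.6, 0],
  [0, 0, 20, 0, 0, 0],
  [0, 0, 14, 0, 0, 0],
  [0, 0, 6, 0, 0, 0],
  [0, 0, 0, 0, 0, 0],
])

```text
clock: 47.15
position: [0.4679, 0.0588, 0.0352]
ee_rot: [1.0, 0.016, 0.0, 0.002]
ft_force: [-0.4, -0.6, -0.1]
grip_width: 0.467
```

```bash
python3 - <<'E'
from h import *
to((.469,.0595,.03));turn(-88)
im=manip.camera('wrist');cv2.imwrite('pics/w18.png',im)
E
```

```text
t 47.15 p [0.4679 0.0588 0.0352] yaw -88.18 tool z [ 1.0e-04 -3.8e-03 -1.0e+00] F [-0.4 -0.6 -0.1] w 39.7
 to [0.469  0.0595 0.03  ]  shift [ 1.1 -0.7  5.2]
 turn deg [ 0.2 -0.  -0.2]
```

View pics/w18.png

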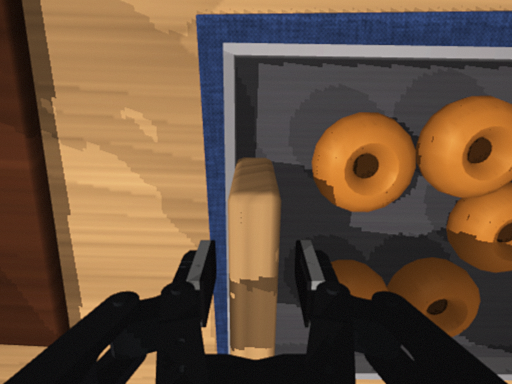

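Handle is centred between the fingers at (253,290). I lower a little more, then close at 120 N and lift a small amount.

>>> step_arm([
  [1, 0, 5, 0, 0, 0],
  [0, 0, 0, 0, 0, 0],
])

```text
clock: 47.45
position: [0.4698, 0.0588, 0.031]
ee_rot: [1.0, 0.016, 0.001, 0.002]
ft_force: [0.3, 0.0, -0.2]
grip_width: 0.47
```

>>> step_arm([
  [0, 0, 0, 0, 0, 0],
  [0, 0, 0, 0, 0, 0],
  [0, 0, 0, 0, 0, 0],
  [0, 0, 0, 0, 0, 0],
  [0, 0, 0, 0, 0, 0],
  [0, 0, -5, 0, 0, 0],
  [0, 0, -10, 0, 0, 0],
  [0, 0, -10, 0, 0, 0],
  [0, 0, 0, 0, 0, 0],
], jaw=10, force=120)

```text
clock: 48.58
position: [0.469, 0.0589, 0.0575]
ee_rot: [1.0, 0.016, 0.0, 0.002]
ft_force: [-0.4, 0.1, -5.7]
grip_width: 0.221
```

```bash
python3 - <<'E'
from h import *
to((.469,.0595,.15));turn(-88);print(manip.get_obs()['torque'].round(2),manip.get_obs()['joint_pos'].round(3).tolist())
im=manip.camera('wrist');cv2.imwrite('pics/w19.png',im)
im=manip.camera('side');cv2.imwrite('pics/sd2.png',cv2.resize(im[120:260,210:370],None,fx=3.5,fy=3.5,interpolation=2))
E
```

```text
t 48.58 p [0.469  0.0589 0.0575] yaw -88.21 tool z [ 0.001  -0.0038 -1.    ] F [-0.4  0.1 -5.7] w 18.8
 to [0.469  0.0595 0.15  ]  shift [  0.1  -0.2 -92.5]
 turn deg [ 0.2 -0.1 -0.2]
[0.41 0.01 0.  ] [0.639, 0.326, -0.955, 2.002, 0.327, 0.973, -2.019]
```

View pics/w19.png

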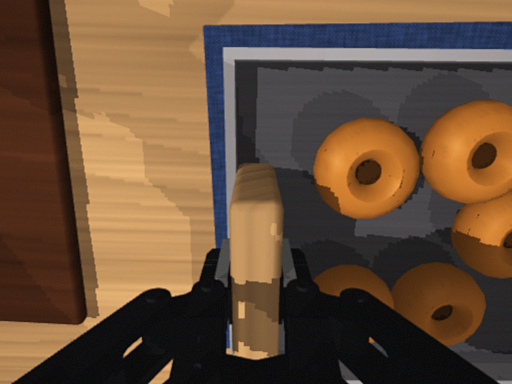

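View pics/sd2.png

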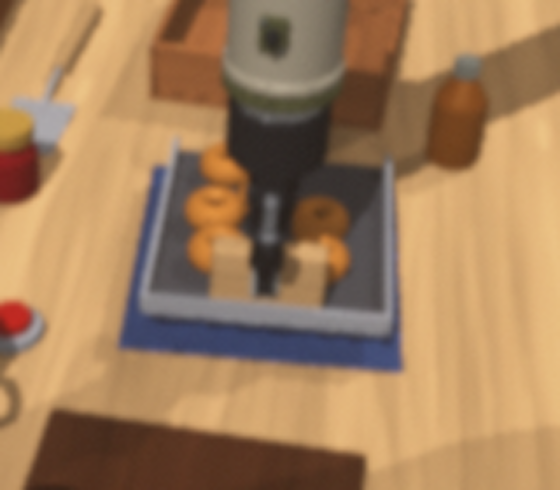

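>>> step_arm([
  [0, 0, -15, 0, 0, 0],
  [0, 0, -25, 0, 0, 0],
  [0, 0, -30, 0, 0, 0],
  [0, 0, -30, 0, 0, 0],
  [0, 0, -18, 0, 0, 0],
  [0, 0, 0, 0, 0, 0],
])

```text
clock: 49.42
position: [0.4676, 0.0606, 0.1812]
ee_rot: [1.0, 0.017, -0.001, 0.002]
ft_force: [-0.6, -0.2, -5.7]
grip_width: 0.216
```

```bash
python3 - <<'E'
from h import *
to((.479,-.15,.185));turn(-88);print(manip.get_obs()['torque'].round(2),manip.get_obs()['joint_pos'].round(3).tolist())
E
```

```text
t 49.42 p [0.4676 0.0606 0.1812] yaw -88.05 tool z [-0.0013 -0.0033 -1.    ] F [-0.6 -0.2 -5.7] w 18.4
 to [ 0.479 -0.15   0.185]  shift [  4.2 210.8  -3.1]
 turn deg [ 0.2  0.1 -0. ]
[ 0.45 -0.11 -0.01] [0.764, 0.129, -1.037, 1.875, 0.122, 1.205, -1.849]
```

>>> step_arm([
  [0, 10, 0, 0, 0, 0],
  [0, 18, 0, 0, 0, 0],
  [1, 22, 0, 0, 0, 0],
  [1, 22, 0, 0, 0, 0],
  [1, 22, 0, 0, 0, 0],
  [1, 22, 0, 0, 0, 0],
  [0, 22, 0, 0, 0, 0],
  [0, 22, 0, 0, 0, 0],
  [0, 20, 0, 0, 0, 0],
  [0, 14, 0, 0, 0, 0],
  [0, 6, 0, 0, 0, 0],
  [0, 0, 0, 0, 0, 0],
])

```text
clock: 50.92
position: [0.4716, -0.1505, 0.1718]
ee_rot: [1.0, 0.017, -0.009, -0.001]
ft_force: [-0.1, -0.1, -5.3]
grip_width: 0.218
```

```bash
python3 - <<'E'
from h import *
to((.479,-.15,.185));turn(-88);print(manip.get_obs()['torque'].round(2),manip.get_obs()['joint_pos'].round(3).tolist())
im=manip.camera('top');cv2.imwrite('pics/t3.png',cv2.resize(im[130:270,220:450],None,fx=3.2,fy=3.2,interpolation=2))
im=manip.camera('side');cv2.imwrite('pics/sd3.png',cv2.resize(im[60:260,180:400],None,fx=2.8,fy=2.8,interpolation=2))
im=manip.camera('wrist');cv2.imwrite('pics/w20.png',im)
E
```

```text
t 50.92 p [ 0.4716 -0.1505  0.1718] yaw -88.05 tool z [-0.0178  0.0023 -0.9998] F [-0.1 -0.1 -5.3] w 18.5
 to [ 0.479 -0.15   0.185]  shift [  7.1  -0.2 -13.3]
 turn deg [-0.2  1.  -0. ]
[ 0.5  -0.18 -0.04] [1.011, 0.195, -0.867, 1.824, 0.158, 1.213, -1.442]
```

View pics/t3.png

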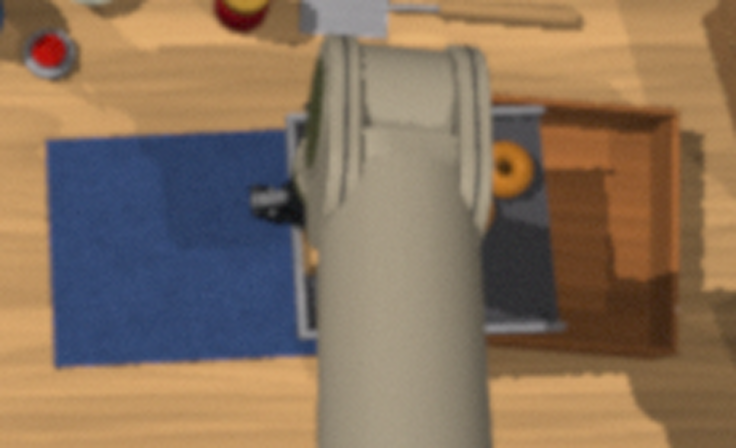

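View pics/sd3.png

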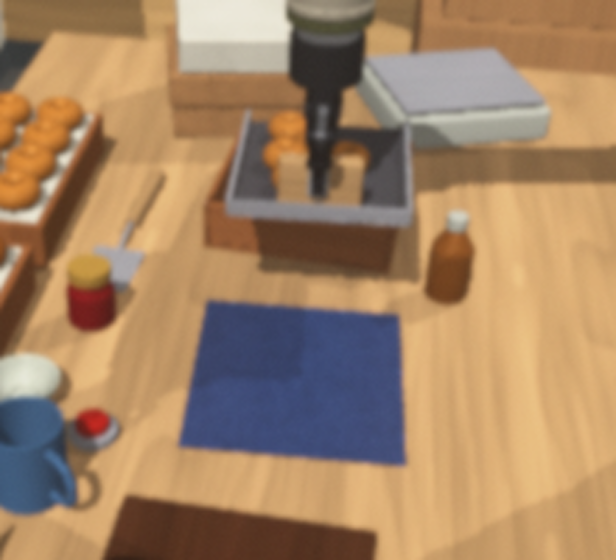

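View pics/w20.png

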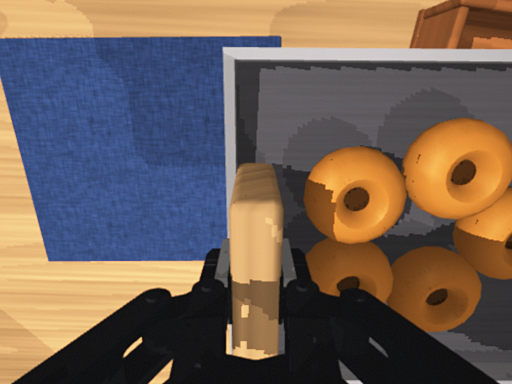

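>>> step_arm([
  [4, 0, -12, 0, 1, 0],
  [5, 0, -14, 0, 0, 0],
  [0, 0, -5, 0, 0, 0],
  [0, 0, 0, 0, 0, 0],
])

```text
clock: 51.58
position: [0.4825, -0.1481, 0.2064]
ee_rot: [1.0, 0.019, 0.002, -0.001]
ft_force: [-0.6, -0.5, -6.6]
grip_width: 0.224
```

```bash
python3 - <<'E'
from h import *
to((.482,-.15,.2));turn(-88)
E
```

```text
t 51.58 p [ 0.4825 -0.1481  0.2064] yaw -87.84 tool z [ 0.0031  0.0017 -1.    ] F [-0.6 -0.5 -6.6] w 19.1
 to [ 0.482 -0.15   0.2  ]  shift [-0.6  1.8  6.4]
 turn deg [-0.1 -0.2  0.2]
```

>>> step_arm([
  [0, 0, 0, 2, 0, 0],
  [0, 0, 0, 2, 0, 0],
  [0, 0, 0, 2, 0, 0],
  [0, 0, 0, 2, 0, 0],
  [0, 0, 0, 2, 0, 0],
  [0, 0, 0, 2, 0, 0],
  [0, 0, 0, 2, 0, 0],
  [0, 0, 0, 0, 0, 0],
])

```text
clock: 52.58
position: [0.4816, -0.1497, 0.205]
ee_rot: [0.991, 0.018, -0.002, -0.132]
ft_force: [0.7, -0.5, -6.3]
grip_width: 0.219
```

```bash
cat >> h.py <<'E'
def tilt():
    o,R,a=yaw();z=R.apply([0,0,1]);th=np.degrees(np.arctan2(z[1],-z[2]));c,s=np.cos(np.radians(th)),np.sin(np.radians(th));p=o["position"]
    print("t",round(o["clock"],2),"p",p.round(4),"tilt",round(th,1),"roll",np.degrees(z[0]).round(1),"yaw",round(a,1),"lip est",p[0].round(3),(p[1]-.215*c+.024*s).round(3),(p[2]-.215*s-.024*c).round(3),"F",o["ft_force"].round(1),"w",round(o["grip_width"]*85,1),o["joint_pos"].round(2))
E
python3 - <<'E'
from h import *
tilt()
im=manip.camera('side');cv2.imwrite('pics/sd4.png',cv2.resize(im[60:260,180:400],None,fx=2.8,fy=2.8,interpolation=2))
E
```

```text
t 52.58 p [ 0.4816 -0.1497  0.205 ] tilt 15.1 roll -0.5 yaw -88.0 lip est 0.482 -0.351 0.126 F [ 0.7 -0.5 -6.3] w 18.6 [ 1.12  0.28 -0.86  1.7  -0.05  1.34 -1.25]
```

View pics/sd4.png

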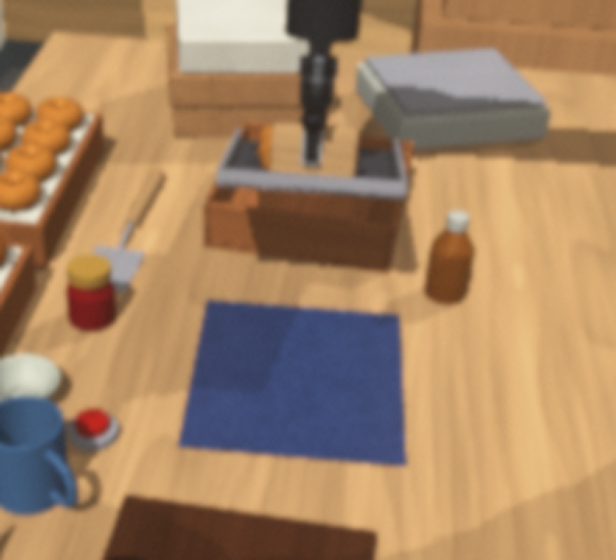

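>>> step_arm([
  [0, 0, 0, 2, 0, 0],
  [0, 0, 0, 2, 0, 0],
  [0, 0, 0, 2, 0, 0],
  [0, 0, 0, 2, 0, 0],
  [0, 0, 0, 2, 0, 0],
  [0, 0, 0, 0, 0, 0],
  [0, 0, 0, 0, 0, 0],
  [0, 0, 0, 0, 0, 0],
  [0, 0, 0, 0, 0, 0],
  [0, 0, 0, 0, 0, 0],
  [0, 0, 0, 0, 0, 0],
])

```text
clock: 54.0
position: [0.4826, -0.1489, 0.2063]
ee_rot: [0.975, 0.019, -0.002, -0.222]
ft_force: [-0.6, 0.1, -3.4]
grip_width: 0.214
```

```bash
python3 - <<'E'
from h import *
tilt()
im=manip.camera('side');cv2.imwrite('pics/sd5.png',cv2.resize(im[60:260,180:400],None,fx=2.8,fy=2.8,interpolation=2))
im=manip.camera('top');cv2.imwrite('pics/t5.png',cv2.resize(im[130:270,220:450],None,fx=3.2,fy=3.2,interpolation=2))
im=manip.camera('wrist');cv2.imwrite('pics/w21.png',im)
E
```

```text
t 54.0 p [ 0.4826 -0.1489  0.2063] tilt 25.6 roll -0.7 yaw -87.7 lip est 0.483 -0.332 0.092 F [-0.6  0.1 -3.4] w 18.2 [ 1.17  0.37 -0.85  1.65 -0.14  1.4  -1.17]
```

View pics/w21.png

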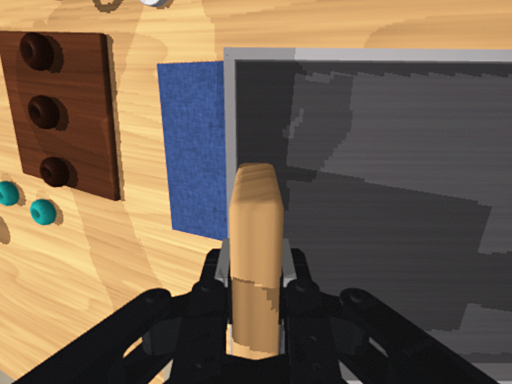

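View pics/t5.png

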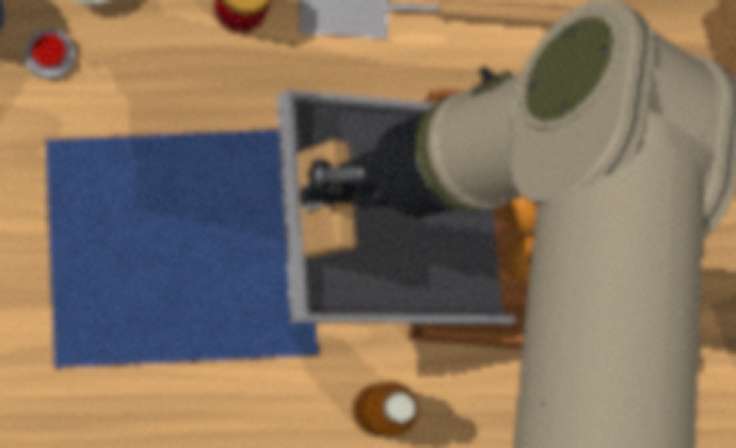

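The force reading has dropped to the empty tray's weight and the tray looks empty. I level it, back off, and check the crate.

>>> step_arm([
  [0, -8, -18, -2, 0, 0],
  [0, -5, -12, -4, 0, 0],
  [0, 0, 0, -4, 0, 0],
  [0, 0, 0, -4, 0, 0],
  [0, 0, 0, -4, 0, 0],
  [0, 0, 0, -4, 0, 0],
  [0, -10, 0, -2.5, 0, 0],
  [0, -20, 0, 0, 0, 0],
  [0, 0, 0, 0, 0, 0],
])

```text
clock: 55.28
position: [0.4842, -0.1138, 0.2531]
ee_rot: [1.0, 0.02, 0.007, 0.003]
ft_force: [0.3, -1.2, -3.1]
grip_width: 0.221
```

```bash
python3 - <<'E'
from h import *
tilt();to((.47,.0588,.2));turn(-88)
im=manip.camera('side');cv2.imwrite('pics/sd6.png',cv2.resize(im[60:260,180:400],None,fx=2.8,fy=2.8,interpolation=2))
E
```

```text
t 55.27 p [ 0.4842 -0.1138  0.2531] tilt -0.3 roll 0.9 yaw -87.7 lip est 0.484 -0.329 0.23 F [ 0.3 -1.2 -3.1] w 18.8 [ 1.01  0.1  -0.91  1.73  0.08  1.34 -1.45]
t 55.27 p [ 0.4842 -0.1138  0.2531] yaw -87.66 tool z [ 0.015  -0.0052 -0.9999] F [ 0.3 -1.2 -3.1] w 18.8
 to [0.47   0.0588 0.2   ]  shift [  -8.  -173.3   52. ]
 turn deg [ 0.3 -0.8  0.3]
```

View pics/sd6.png

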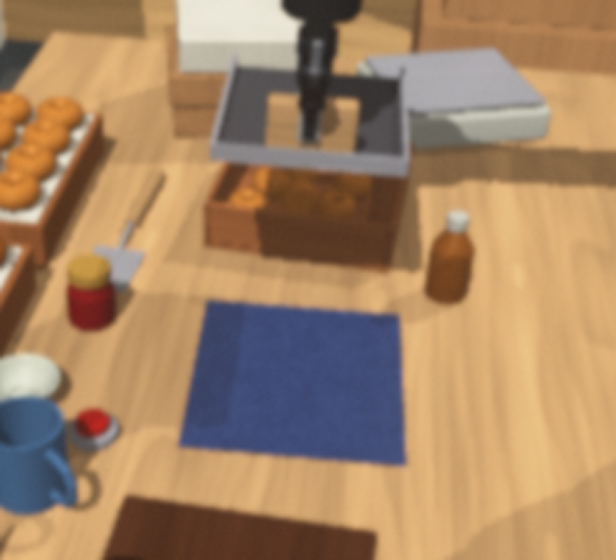

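>>> step_arm([
  [0, -25, 0, 0, -1, 0],
  [-1, -35, 5, 0, 0, 0],
  [-2, -35, 10, 0, 0, 0],
  [-2, -35, 15, 0, 0, 0],
  [-2, -30, 15, 0, 0, 0],
  [0, -8, 10, 0, 0, 0],
  [0, 0, 0, 0, 0, 0],
])

```text
clock: 56.2
position: [0.472, 0.0519, 0.1971]
ee_rot: [1.0, 0.014, -0.001, 0.001]
ft_force: [0.3, -0.1, -2.7]
grip_width: 0.223
```

```bash
python3 - <<'E'
from h import *
tilt();to((.47,.0588,.1));turn(-88.2)
im=manip.camera('top');cv2.imwrite('pics/t6.png',cv2.resize(im[130:270,220:450],None,fx=3.2,fy=3.2,interpolation=2))
E
```

```text
t 56.2 p [0.472  0.0519 0.1971] tilt -0.2 roll -0.1 yaw -88.4 lip est 0.472 -0.163 0.174 F [ 0.3 -0.1 -2.7] w 19.0 [ 0.8   0.12 -1.05  1.85  0.12  1.24 -1.83]
t 56.2 p [0.472  0.0519 0.1971] yaw -88.39 tool z [-0.0023 -0.0028 -1.    ] F [ 0.3 -0.1 -2.7] w 19.0
 to [0.47   0.0588 0.1   ]  shift [-1.6 -7.2 97.1]
 turn deg [ 0.2  0.1 -0.2]
```

View pics/t6.png

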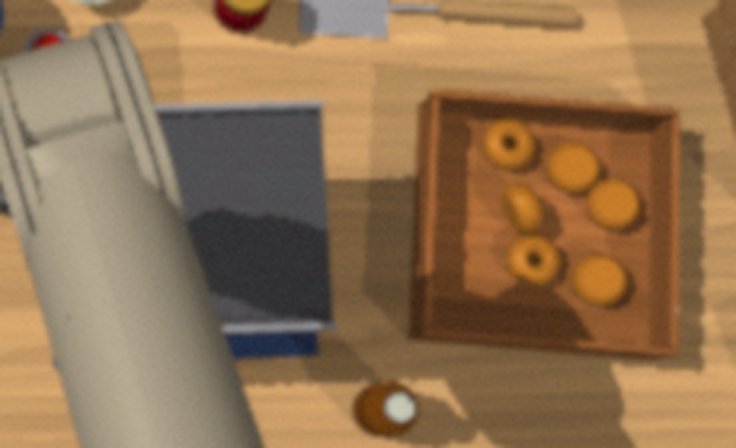

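All six golden bagels are in the crate, at (510,145), (575,168), (613,205), (523,210), (535,260) and (600,280) in the crop. Now I set the tray down.

>>> step_arm([
  [-1, -7, 20, 0, 0, 0],
  [-1, 0, 35, 0, 0, 0],
  [0, 0, 35, 0, 0, 0],
  [0, 0, 20, 0, 0, 0],
  [0, 0, 0, 0, 0, 0],
])

```text
clock: 56.88
position: [0.4743, 0.0506, 0.0873]
ee_rot: [1.0, 0.007, 0.001, 0.002]
ft_force: [-0.1, -0.2, -1.9]
grip_width: 0.22
```

```bash
python3 - <<'E'
from h import *
tilt();to((.47,.0588,.032));turn(-88.2)
E
```

```text
t 56.88 p [0.4743 0.0506 0.0873] tilt -0.2 roll 0.2 yaw -89.1 lip est 0.474 -0.164 0.064 F [-0.1 -0.2 -1.9] w 18.7 [ 0.7   0.29 -1.    1.97  0.29  1.03 -1.99]
t 56.88 p [0.4743 0.0506 0.0873] yaw -89.14 tool z [ 0.0026 -0.0042 -1.    ] F [-0.1 -0.2 -1.9] w 18.7
 to [0.47   0.0588 0.032 ]  shift [-4.3 -8.5 55.3]
 turn deg [ 0.2 -0.1 -0.9]
```

>>> step_arm([
  [-5, -10, 12, 0, 0, -1],
  [0, 0, 16, 0, 0, 0],
  [0, 0, 12, 0, 0, 0],
  [0, 0, 0, 0, 0, 0],
])

```text
clock: 57.38
position: [0.4708, 0.0599, 0.0467]
ee_rot: [1.0, 0.016, 0.003, 0.002]
ft_force: [-0.1, -0.2, -2.7]
grip_width: 0.22
```

```bash
python3 - <<'E'
from h import *
tilt();to((.47,.0588,.032));turn(-88.2)
E
```

```text
t 57.38 p [0.4708 0.0599 0.0467] tilt -0.3 roll 0.3 yaw -88.2 lip est 0.471 -0.155 0.024 F [-0.1 -0.2 -2.7] w 18.7 [ 0.64  0.36 -0.97  2.01  0.37  0.95 -2.05]
t 57.38 p [0.4708 0.0599 0.0467] yaw -88.2 tool z [ 0.0057 -0.0048 -1.    ] F [-0.1 -0.2 -2.7] w 18.7
 to [0.47   0.0588 0.032 ]  shift [-0.9  1.  14.7]
 turn deg [ 0.3 -0.3 -0. ]
```

>>> step_arm([
  [-1, 0, 8, 0, 0, 0],
  [0, 0, 6, 0, 0, 0],
  [0, 0, 2, 0, 0, 0],
  [0, 0, 0, 0, 0, 0],
])

```text
clock: 57.88
position: [0.4706, 0.0598, 0.0317]
ee_rot: [1.0, 0.015, 0.003, 0.003]
ft_force: [-1.1, 0.7, -2.3]
grip_width: 0.219
```

```bash
python3 - <<'E'
from h import *
tilt()
E
```

```text
t 57.88 p [0.4706 0.0598 0.0317] tilt -0.4 roll 0.4 yaw -88.2 lip est 0.471 -0.155 0.009 F [-1.1  0.7 -2.3] w 18.6 [ 0.62  0.38 -0.95  2.02  0.4   0.93 -2.08]
```

>>> step_arm([
  [0, 0, 1.5, 0, 0, 0],
  [0, 0, 0, 0, 0, 0],
])

```text
clock: 58.12
position: [0.4709, 0.0599, 0.0317]
ee_rot: [1.0, 0.015, 0.003, 0.004]
ft_force: [0.1, 0.0, -2.8]
grip_width: 0.217
```

>>> step_arm([
  [0, 0, 0, 0, 0, 0],
  [0, 0, 0, 0, 0, 0],
  [0, 0, 0, 0, 0, 0],
  [0, 0, 0, 0, 0, 0],
  [0, 0, -15, 0, 0, 0],
  [0, 0, -30, 0, 0, 0],
  [0, 0, -45, 0, 0, 0],
  [0, 0, -50, 0, 0, 0],
  [0, 0, -30, 0, 0, 0],
  [0, 0, 0, 0, 0, 0],
], jaw=40)

```text
clock: 59.38
position: [0.4702, 0.063, 0.2115]
ee_rot: [1.0, 0.017, 0.005, 0.004]
ft_force: [0.4, 0.5, -0.9]
grip_width: 0.466
```

```bash
python3 - <<'E'
from h import *
tilt();to((.669,.088,.15));turn(-88.2)
im=manip.camera('wrist');cv2.imwrite('pics/w22.png',im)
c=ci('wrist');np.savez('w22.npz',*c);print(proj(c,(.669,.088,.02)))
im=manip.camera('side');cv2.imwrite('pics/sd7.png',cv2.resize(im[60:260,180:400],None,fx=2.8,fy=2.8,interpolation=2));cv2.imwrite('pics/sd7f.png',im)
E
```

```text
t 59.38 p [0.4702 0.063  0.2115] tilt -0.4 roll 0.5 yaw -88.0 lip est 0.47 -0.152 0.189 F [ 0.4  0.5 -0.9] w 39.6 [ 0.82  0.1  -1.08  1.83  0.1   1.26 -1.83]
t 59.38 p [0.4702 0.063  0.2115] yaw -88.05 tool z [ 0.0095 -0.0076 -0.9999] F [ 0.4  0.5 -0.9] w 39.6
 to [0.669 0.088 0.15 ]  shift [198.9 -18.7  63.2]
 turn deg [ 0.5 -0.5  0.2]
[233.95269179 -53.41019086]
```

View pics/w22.png

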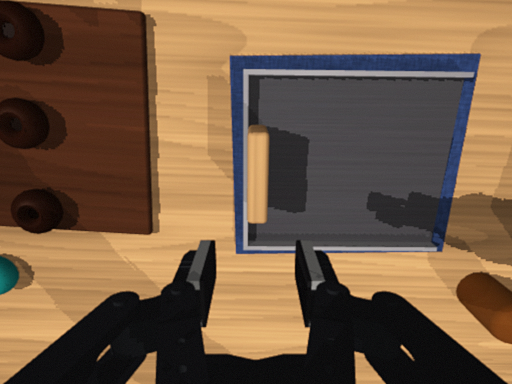

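View pics/sd7.png

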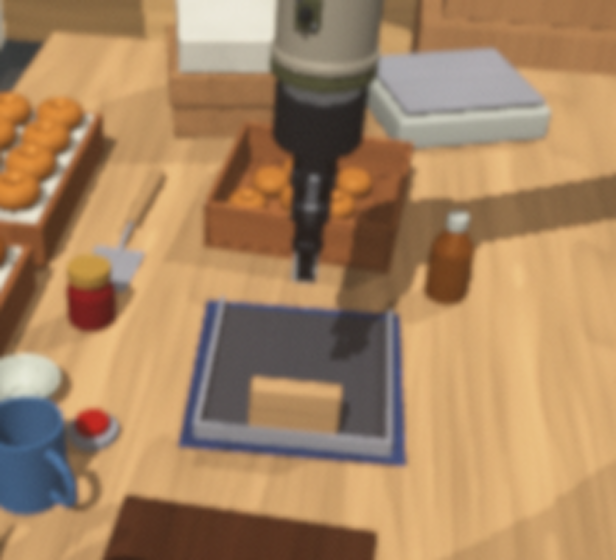

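>>> step_arm([
  [35, -3, 5, 0, 0, 0],
  [40, -4, 5, 0, 0, 0],
  [20, -2, 0, 0, 0, 0],
  [0, 0, 0, 0, 0, 0],
], jaw=0, force=20)

```text
clock: 59.98
position: [0.5641, 0.0743, 0.1944]
ee_rot: [1.0, 0.017, -0.0, 0.005]
ft_force: [-0.5, -0.1, 0.2]
grip_width: 0.001
```

```bash
python3 - <<'E'
from h import *
im=manip.camera('wrist');cv2.imwrite('pics/w23.png',im)
c=ci('wrist');print(proj(c,(.669,.088,.02)))
m=mask(im,(0,180,90),(6,255,255))|mask(im,(174,180,90),(180,255,255))
B=blobs(m,150)
ct=ci('top');cs=ci('side');t=cv2.imread('pics/top0.png');s=cv2.imread('pics/side0.png')
mt=mask(t,(0,180,120),(6,255,255))|mask(t,(174,180,120),(180,255,255));ms=mask(s,(0,180,120),(6,255,255))|mask(s,(174,180,120),(180,255,255))
bt=blobs(mt,15);bs=blobs(ms,15)
print(B,bt,bs)
f=lambda L,u:min(L,key=lambda b:np.hypot(*(b[0]-u)))[0]
a,b,d=f(B,proj(c,(.669,.088,.02))),f(bt,(235,146)),f(bs,(213,211))
print(tri(c,a,ct,b),tri(c,a,cs,d),tri(ct,b,cs,d))
to((.669,.087,.06));turn(-88.2)
E
```

```text
[243.38476078  57.58826739]
[(array([457. ,  12.8]), array([448,   0,  22,  31, 349], dtype=int32)), (array([242.9,  56.2]), array([ 225,   36,   37,   41, 1178], dtype=int32))] [(array([234.9, 145.4]), array([230, 141,  10,   9,  63], dtype=int32))] [(array([209.1, 165.2]), array([205, 163,  10,   5,  34], dtype=int32)), (array([213.1, 210. ]), array([208, 207,  10,   8,  59], dtype=int32))]
(array([0.67012235, 0.08857832, 0.0205772 ]), np.float64(0.23864909578034973)) (array([0.66937847, 0.08832939, 0.01798515]), np.float64(1.9328180879437997)) (array([0.66940559, 0.08873876, 0.01878159]), np.float64(2.3765242888440854))
t 60.02 p [0.5634 0.0742 0.1945] yaw -88.05 tool z [-0.001  -0.01   -0.9999] F [ 0.  -0.   0.4] w -0.2
 to [0.669 0.087 0.06 ]  shift [106.2 -10.6 134.3]
 turn deg [0.6 0.1 0.1]
```

View pics/w23.png

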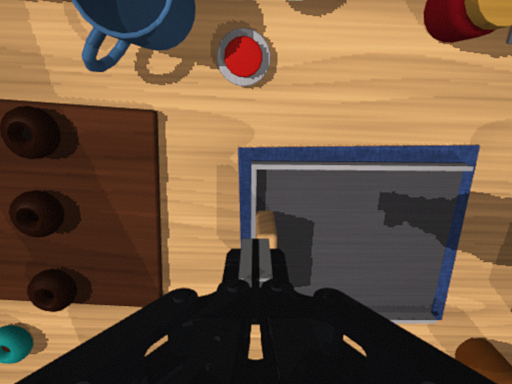

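>>> step_arm([
  [30, -3, 20, 0, 0, 0],
  [40, -4, 30, 0, 0, 0],
  [34, -3, 30, 0, 0, 0],
  [0, 0, 25, 0, 0, 0],
  [0, 0, 0, 0, 0, 0],
])

```text
clock: 60.65
position: [0.6655, 0.0857, 0.0864]
ee_rot: [1.0, 0.018, -0.002, 0.006]
ft_force: [-0.3, 0.2, 0.6]
grip_width: 0.001
```

```bash
python3 - <<'E'
from h import *
to((.6695,.0875,.03));turn(-88.2)
im=manip.camera('side');cv2.imwrite('pics/sd8.png',cv2.resize(im[120:280,130:330],None,fx=3,fy=3,interpolation=2))
E
```

```text
t 60.65 p [0.6655 0.0857 0.0864] yaw -87.97 tool z [-0.0028 -0.0126 -0.9999] F [-0.3  0.2  0.6] w 0.0
 to [0.6695 0.0875 0.03  ]  shift [ 4.3 -2.3 56.4]
 turn deg [0.7 0.2 0.2]
```

View pics/sd8.png

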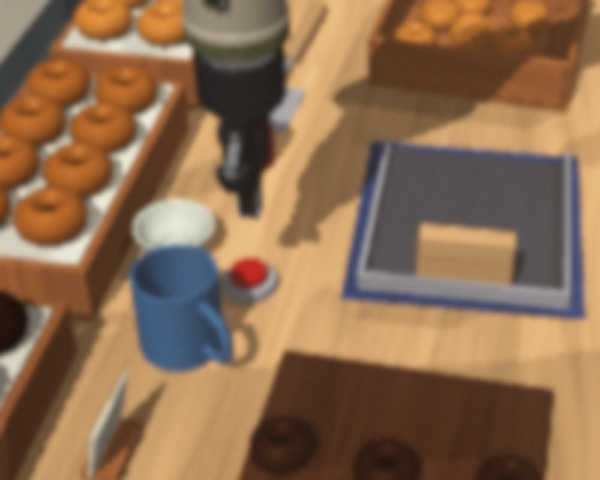

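>>> step_arm([
  [4, -2, 15, 0.7, 0, 0],
  [0, 0, 20, 0, 0, 0],
  [0, 0, 10, 0, 0, 0],
  [0, 0, 0, 0, 0, 0],
])

```text
clock: 61.2
position: [0.6706, 0.0874, 0.043]
ee_rot: [1.0, 0.017, 0.001, -0.0]
ft_force: [-0.2, -0.8, 0.4]
grip_width: -0.002
```

```bash
python3 - <<'E'
from h import *
to((.6695,.0875,.022),(.6695,.0875,.012));turn(-88.2)
E
```

```text
t 61.2 p [0.6706 0.0874 0.043 ] yaw -88.01 tool z [ 2.2e-03  4.0e-04 -1.0e+00] F [-0.2 -0.8  0.4] w -0.2
 to [0.6695 0.0875 0.022 ]  shift [-1.2 -0.2 21. ]
 to [0.6695 0.0875 0.012 ]  shift [-0.  0. 10.]
 turn deg [-0.  -0.1  0.2]
```

>>> step_arm([
  [0, 0, 10, 0, 0, 0],
  [0, 0, 9, 0, 0, 0],
  [0, 0, 3, 0, 0, 0],
  [0, 0, 0, 0, 0, 0],
])

```text
clock: 61.7
position: [0.6711, 0.0876, 0.0205]
ee_rot: [1.0, 0.017, 0.002, -0.0]
ft_force: [-1.2, -0.5, 2.5]
grip_width: -0.003
```

>>> step_arm([
  [0, 0, 3, 0, 0, 0],
  [0, 0, 2, 0, 0, 0],
])

```text
clock: 61.95
position: [0.6713, 0.0877, 0.0162]
ee_rot: [1.0, 0.017, 0.002, -0.0]
ft_force: [-4.1, -1.9, 10.2]
grip_width: 0.003
```

>>> step_arm([
  [0, 0, 2, 0, 0, 0],
  [0, 0, 1, 0, 0, 0],
])

```text
clock: 62.2
position: [0.6714, 0.0877, 0.0161]
ee_rot: [1.0, 0.017, 0.002, 0.001]
ft_force: [-5.7, -1.8, 11.1]
grip_width: -0.003
```

```bash
python3 - <<'E'
from h import *
to((.6695,.0875,.1));
im=manip.camera('side');cv2.imwrite('pics/sd9.png',cv2.resize(im[170:250,170:270],None,fx=6,fy=6,interpolation=2))
E
```

```text
t 62.2 p [0.6714 0.0877 0.0161] yaw -88.03 tool z [ 0.004  -0.0011 -1.    ] F [-5.7 -1.8 11.1] w -0.2
 to [0.6695 0.0875 0.1   ]  shift [ -1.5   0.3 -83.9]
```

View pics/sd9.png

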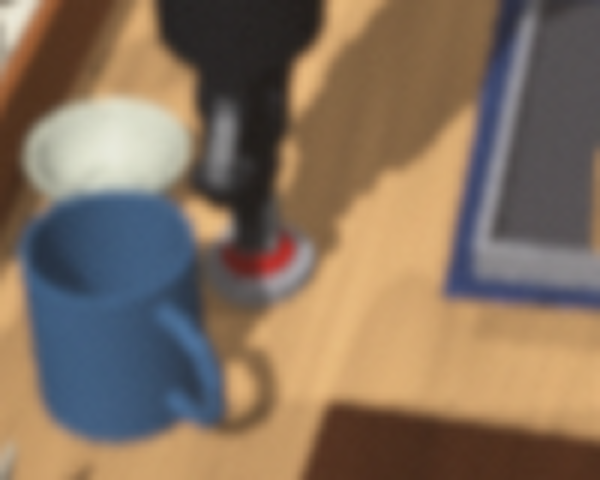

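>>> step_arm([
  [0, 0, 5, 0, 0, 0],
  [0, 0, 5, 0, 0, 0],
])

```text
clock: 62.5
position: [0.6717, 0.0879, 0.0153]
ee_rot: [1.0, 0.017, 0.003, 0.002]
ft_force: [-26.8, -8.2, 54.0]
grip_width: -0.003
```

The button is bottomed: contact began at about z = 0.0215, with a hard stop at about 0.0155, which is 6 mm of travel. I release it and withdraw.

>>> step_arm([
  [0, 0, -10, 0, 0, 0],
  [0, 0, -20, 0, 0, 0],
  [0, 0, -40, 0, 0, 0],
  [0, 0, -50, 0, 0, 0],
  [0, 0, -50, 0, 0, 0],
  [0, 0, 0, 0, 0, 0],
  [-40, 0, -10, 0, 0, 0],
  [-40, 0, -10, 0, 0, 0],
  [0, 0, 0, 0, 0, 0],
])

```text
clock: 63.62
position: [0.5888, 0.0869, 0.2129]
ee_rot: [1.0, 0.017, 0.003, 0.001]
ft_force: [0.4, -0.5, 0.2]
grip_width: 0.002
```

```bash
python3 - <<'E'
from h import *
tilt()
im=manip.camera('top');cv2.imwrite('pics/t9.png',im)
im=manip.camera('side');cv2.imwrite('pics/sd10.png',im)
im=manip.camera('wrist');cv2.imwrite('pics/w30.png',im)
cv2.imwrite('pics/t9c.png',cv2.resize(cv2.imread('pics/t9.png')[130:260,220:450],None,fx=3.4,fy=3.4,interpolation=2))
E
```

```text
t 63.62 p [0.5888 0.0869 0.2129] tilt -0.1 roll 0.4 yaw -88.0 lip est 0.589 -0.128 0.189 F [ 0.4 -0.5  0.2] w 0.2 [ 0.55  0.45 -1.01  1.54  0.39  1.37 -2.03]
```

View pics/t9c.png

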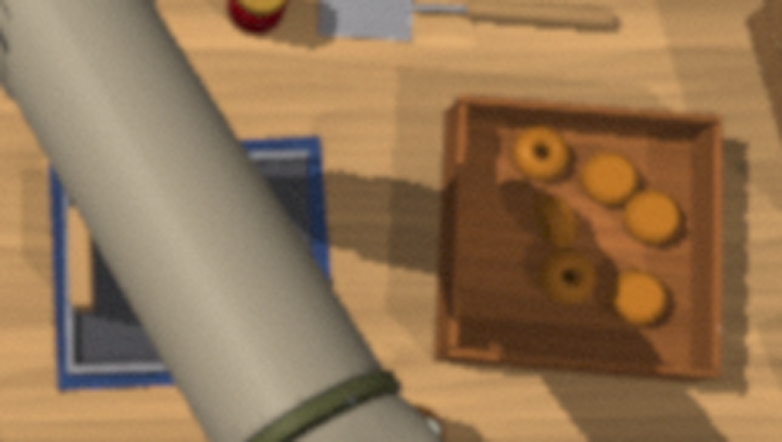

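View pics/sd10.png

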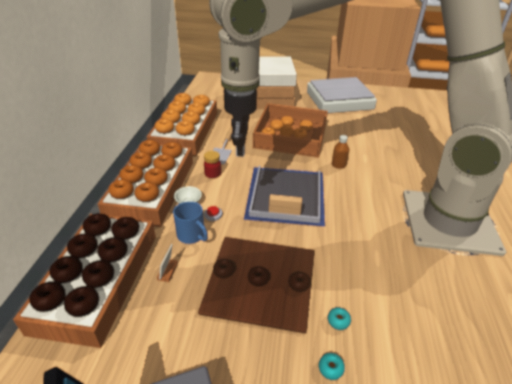

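View pics/w30.png

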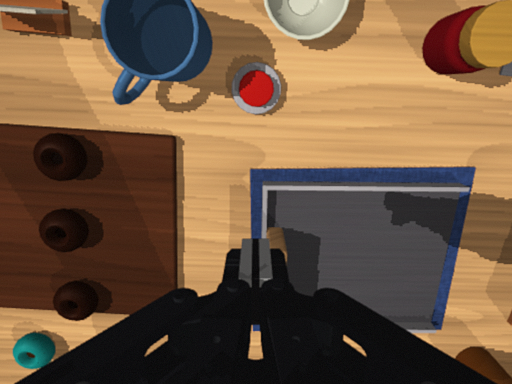

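All six are in the crate, the tray is on its mat, the chocolates are still on the board, and the bystanders haven't moved. A last check of the bell height, then I hand in.

```bash
python3 - <<'E'
from h import *
c=ci('wrist');im=cv2.imread('pics/w30.png');t=cv2.imread('pics/side0.png');s=cv2.imread('pics/sd10.png')
r=lambda i,v:mask(i,(0,180,v),(6,255,255))|mask(i,(174,180,v),(180,255,255))
f=lambda L,u:min(L,key=lambda b:np.hypot(*(b[0]-u)))[0]
a=f(blobs(r(im,90),150),(258,88));d=f(blobs(r(s,120),15),(213,210))
print(a,d,tri(c,a,ci('side'),d))
# tray rear/side walls in wrist view
print([plane(c,p,.021)[:2].round(3) for p in [(264,188),(470,189)]])
print(manip.hand_in())
E
```

```text
[255.9  88.1] [212.8 210.2] (array([0.6702136 , 0.08861042, 0.01720483]), np.float64(1.920800680511291))
[array([0.566, 0.076]), array([ 0.572, -0.153])]
the job is handed in; nothing more can be done
None
```

I finished every step and handed the job in at about 64 s of the 208 s allowed. No verdict was reported.

**What I did**
- **Bagels to the tray:** I moved all six golden bagels onto the tray at a 20 N grip. One was later knocked a few centimetres inward, but it stayed on the tray.
- **Arm posture:** The arm then ran into its joint range limits. I took it on a detour through free space to recover before gripping the tray.
- **Pour:** I lifted the tray by its handle and tipped it about 26° over the crate. All the bagels slid off.
- **Tray and bell:** I put the tray back on its mat, pressed the bell to its hard stop (about 6 mm of travel) and let it go. The last press reached 54 N, well above the roughly 5 N needed.

**What the last checks showed**
- **Crate and tray:** All six golden bagels are in the crate, and the tray is empty. It sits on its mat within about 2 mm of where it started.
- **Other objects:** The three chocolate bagels are still on the board, and no bystander had visibly moved. The gripper was clear of everything.
- **Bell:** The picture shows the button released. Its measured height was 17 mm, within 1 mm of the same-camera reading from before the press (18 mm). The other two readings before it were 19 and 21 mm, so height alone is a weak check.

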